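# Clear the knife and line the seal up over the proof card

## Robot

A 6-joint arm with a two-finger parallel gripper is mounted at the origin on the work surface. World frame = base frame: x ahead of the robot, y to its left, z up, the work surface at z = 0. Lengths are in m, angles in rad, forces in N, time in s.
With the tool pointing down it reaches from about 0.3 to 0.875 m from the base axis. Payload 6.4 kg.
Tool frame: the origin (TCP) lies at the centre of the arm's flange, where the gripper is bolted on; the fingertips stand 173 mm ahead of it and the grasp point (between the pads) lies ctrl.grip_point_offset ahead of it (ctrl.grip_point_offset is the distance from the TCP to the grasp point, in m); z points along the fingers, y is the direction in which the jaws open and shut (so a half turn about z gives the same grasp; the last joint's range is limited). The gripper opens to 85 mm and grips with 20 to 120 N. Pads are 22 mm wide; open, the fingers measure 114 mm over their backs; the gripper's body (76 mm by 85 mm) begins 54 mm behind the grasp point. The pads swing forward as they close: fully open they stand 13 mm farther back than shut.
Start: joints at [-1.328, 0.181, 1.607, -0, 1.354, -0.206], TCP at [0.25, -0.518, 0.405] pointing down, gripper open.
Joint ranges: [-2.99, 2.99], [-0.89, 2.07], [0.3, 2.58], [-1.14, 4.28], [0, 2.63], [-3.12, 3.12]. Speed limits (rad/s): [2.57, 2.57, 3.01, 3.14, 3.14, 3.14].

## Interface

Orientations are given as a unit quaternion [w, x, y, z].
In Python, from bench import ctrl, cams, boxes_of, landmark_of gives the robot as it stands.
- The arm moves only by the shell command python3 -m handwheel 'ROWS'. ROWS is JSON, a list of rows, each an object with "offset": the shift along the tool's x, y, z in m, a list of three; "spin": the turn about the tool's z in degrees; "grip": the opening, from 0 (shut) to 1 (fully open). A call has 1 to 20 rows; each row is the pose to reach, as a shift and turn from the pose commanded when the call began, along the tool's axes at that moment; what a row does not reach only later rows make up. A row lasts 1/8 s, in which the tool goes at most 62.5 mm and 10.7 degrees, less where a joint would pass 70% of its speed; a pose out of reach is approached as far as the arm can. A call with a gripper value outside its range is refused whole. The fingers move at their own pace and stop on an object; the grip force is fixed at half the most. Time passes only in rows, so rows that repeat a pose let the fingers close. It gives the time, the measured TCP pose, the force and the opening at its end, in the units of the state.
- ctrl.get_obs(): the state, without advancing time (a new reading comes with each control period).
- cams.camera(name): name is "side" or "top"; returns a dict with "color" (384x512x3 uint8, red, green, blue), "camera_matrix" (3x3 intrinsics, pixels), "distortion" ([k1, k2, p1, p2, k3] as OpenCV has them; the pictures are not rectified), "view" (4x4, takes a point from world to camera coordinates). Camera axes: x right, y up, looking along -z (the intrinsics and any distortion apply to the point x, -y, -z); pixel columns grow to the right and rows downward; lengths in m; the calibration is good to about 2 mm. A picture is of the moment at which its call begins. There is no depth.
- ctrl.hand_in(): hands the job in, once; it reports no verdict.
Trained networks look in a picture, given as the dict that the camera call returned (one of the last four; its "shot" number tells which), for a name from the list of things; names that differ only in an ending like _2 or _b are one class to them, and where a whole thing is asked for, a point or a joint stands for the part that bears it (a point fixed in the world has none). Each returns a list of dicts, best first, with "confidence" (0 to 1); they miss things now and then, are a little off and sometimes report something else, mostly with a low value. They report only what shows in the picture. A call takes as long as a camera call.
- boxes_of(picture, thing): "uv" ([column, row] in pixels, amid what is visible of it).
- landmark_of(picture, thing): "uv" ([column, row] in pixels: a listed point, or the origin of a listed thing).
The state is a dict: "time_s": time; "q": joint angles; "dq": joint speeds; "joint_efforts": joint torques, N m; "eef_pos": TCP position; "eef_rot": TCP orientation; "wrist_force": force on the tool from outside, world axes, zero at the start; "torque": the same for the moment, N m; "opening": opening from 0.0 (shut) to 1.0 (fully open).
Only numpy, scipy, OpenCV 4.12 (cv2) and the standard library are available. Lean on these libraries where they do the work, as an engineer would, in place of code of your own. Each camera call takes 0.05 s, during which the arm holds its last target.

## Task

Get a proof print lined up: first clear the carving knife off the proof card and lay it gently, flat and lengthwise, in the empty wide compartment of the ash tool tray with its cutting edge pointing away from the robot. Then lift the red rectangular seal out of the turntable dish, carry it over the row of blue box and glass jar without knocking anything, and hold it upright about a centimetre above the card, centred in and squared to the printed red frame, with its thumb notch on the side away from the card's blue band. The seal must never touch the card; finish still holding it there, hovering and still, so that its position can be checked before printing.

Things in the scene. Friction and masses are not known exactly. Their poses are not given: they have to be found in the camera images.
- card: Proof card on a dark green mat, fixed to the table. Mat 180 (x) by 170 (y) mm with a white card 150 by 130 mm on it, whole thing 4 mm thick. Origin: centre of the underside, on the table. +x points away from the robot, to the card's blue heading band (12 mm wide, across the whole card, centred 64 mm from the origin along +x); yaw within 0.2 rad of the world's. A red frame is printed on the card 15 mm from the origin towards -x.
- frame (a point): Centre of the printed red frame, on the card's upper face (4 mm above the table). Axes as the card's. Frame inside: 32 mm along x by 44 mm along y, red lines 3 mm wide; the 22 by 34 mm foot of the seal fits in with 5 mm to spare all round.
- knife: Loose seal-carving knife, 140 mm long, about 0.1 kg, lying flat on the card across the frame, in any direction within 2 rad of the card's x. Dark cord-wrapped grip 80 mm long, 14 mm wide, 12 mm high around its middle; bare steel 10 mm wide, 8 mm high beyond it. Origin: underside of the grip, 4 mm above the table at the start, at mid-length and near the centre of mass; x along the knife towards the cutting edge, z up.
- knife_edge (a point): The knife's cutting edge: 70 mm from the knife's origin along its +x, 6 mm above its underside.
- tray: Open ash-wood tool tray, fixed, 186 (x) by 132 (y) by 22 mm high, walls 4 mm, floor 5 mm thick. Two compartments along x, 178 mm long, 17 mm deep: the wide empty one (72 mm, on the +y side) and the narrow one (48 mm, on the -y side) with the brush. Origin: centre of the underside. +x points away from the robot, yaw within 0.15 rad of the world's.
- slot (a point): Centre of the floor of the wide empty compartment of the tray (5 mm above the table, 26 mm from the tray's origin along +y). Axes as the tray's; the compartment measures 178 mm along x and 72 mm along y.
- seal: The red stone seal, loose, about 0.13 kg, a rectangular upright block 22 (x) by 34 (y) by 64 mm high, standing upright on the turntable plate 21 mm above the table. Origin: centre of its underside (the carved face); z up, along its height. Its -x side has the thumb notch: a step 6 mm deep and 9 mm high cut off the top edge, with dark faces, so grip below 55 mm. Yaw within 1.0 rad of the world's at the start. It can stand in any of the three places on the dish.
- seal_notch (a point): Middle of the lower outer edge of the seal's thumb notch: 11 mm from the seal's axis along its -x, 55 mm above its underside.
- dish: Foot of the turntable dish, fixed, origin at the centre of its underside. On it, on a stiff bearing, turns a white ceramic plate 200 mm across; the plate's floor is 21 mm, its rim 29 mm above the table. Three seals stand on it, 50 mm from its centre and 87 mm from one another.
- green_seal: Bystander: green square stone seal 26 by 26 by 52 mm, loose, standing on the dish. Origin: centre of the underside.
- amber_seal: Bystander: amber-coloured round stone seal, diameter 28 mm, 48 mm high, loose, standing on the dish. Origin: centre of the underside.
- box: Bystander: blue ceramic box, fixed, 125 (x) by 85 (y) mm, 64 mm high with its closed hinged lid. It stands between dish and card. Origin: centre of the underside.
- jar: Bystander: clear glass jar with a cork, loose, 76 mm across, 112 mm high with the cork. It stands between dish and card; it and the box change places from start to start. Origin: centre of the underside.
- brush: Bystander: dusting brush 150 mm long, up to 42 mm wide and 20 mm high, loose, lying in the narrow compartment of the tray. Origin: centre of its underside, x along it to the bristles.

How it is judged:
By the outcome, as a careful person would: the job done as asked, in the order asked, and still so for the second after the job is handed in, while the arm keeps its last pose, push and grip.
It also fails if it takes over 59 s, if anything falls off the work surface, if the arm or the gripper's body presses on something with over 40 N, if the wrist force passes 120 N, or if a joint passes its speed limit or range.

## Working session

There is one attempt and no reset: what is moved stays moved. The work goes in short steps, Python scripts to look and compute and a shell command to move; the robot and the scene stay as the last step left them, time stands still between calls to the robot, and variables do not carry over. Pictures are saved under pics/ and viewed, and the job is handed in when it is done.

```bash
ls; mkdir -p pics
cat > h.py <<'E'
import numpy as np, cv2, json
from bench import ctrl, cams, boxes_of, landmark_of
from scipy.spatial.transform import Rotation as R
def proj(pic,P):
    P=np.atleast_2d(P).astype(float); V=np.array(pic["view"])
    c=P@V[:3,:3].T+V[:3,3]; c=c*[1,-1,-1]
    return cv2.projectPoints(c.reshape(-1,1,3),np.zeros(3),np.zeros(3),np.array(pic["camera_matrix"]),np.array(pic["distortion"],float))[0].reshape(-1,2)
def ray(pic,uv):
    V=np.array(pic["view"])
    n=cv2.undistortPoints(np.array(uv,float).reshape(1,1,2),np.array(pic["camera_matrix"]),np.array(pic["distortion"],float)).ravel()
    d=V[:3,:3].T@np.array([n[0],-n[1],-1]); o=-V[:3,:3].T@V[:3,3]
    return o,d
def atz(pic,uv,z):
    o,d=ray(pic,uv); return o+d*(z-o[2])/d[2]
def save(pic,name,scale=1.5,crop=None):
    im=pic["color"][:,:,::-1]
    if crop: a,b,c,d=crop; im=im[b:d,a:c]
    cv2.imwrite("pics/"+name,cv2.resize(im,None,fx=scale,fy=scale,interpolation=cv2.INTER_CUBIC))
def tri(pics,uvs):
    A=np.zeros((3,3));b=np.zeros(3)
    for p,u in zip(pics,uvs):
        o,d=ray(p,u);d/=np.linalg.norm(d);M=np.eye(3)-np.outer(d,d);A+=M;b+=M@o
    return np.linalg.solve(A,b)
E
python3 - <<'E'
from h import *
np.set_printoptions(precision=4,suppress=True)
o=ctrl.get_obs(); print(o, ctrl.grip_point_offset)
ps={n:cams.camera(n) for n in("top","side")}
import pickle; pickle.dump(ps,open("p0.pkl","wb"))
for n,p in ps.items():
    save(p,n+"0.png"); print(n,p["camera_matrix"],p["distortion"],-np.array(p["view"])[:3,:3].T@np.array(p["view"])[:3,3])
Z=dict(card=0,frame=.004,knife=.004,knife_edge=.01,tray=0,slot=.005,seal=.021,seal_notch=.076,dish=0,green_seal=.021,amber_seal=.021,box=0,jar=0,brush=.005)
for t,z in Z.items():
    for n,p in ps.items():
        for r in landmark_of(p,t)[:2]: print(t,n,np.round(r["uv"],1),round(r["confidence"],2),atz(p,r["uv"],z)[:2])
print(ctrl.get_obs()["time_s"])
E
```

```text
pics
{'time_s': 0.0, 'q': array([-1.3283,  0.1816,  1.608 ,  0.    ,  1.3538, -0.2063]), 'dq': array([ 0.0001,  0.0007,  0.0004,  0.0008,  0.0018, -0.0008]), 'joint_efforts': array([ -0.0001, -44.4868, -35.1333,  -0.0003,   0.0092,   0.    ]), 'eef_pos': array([ 0.2494, -0.5178,  0.4038]), 'eef_rot': array([-0.0009,  0.9749,  0.2225, -0.    ]), 'wrist_force': array([ 0.5008,  0.2361, -0.7734]), 'torque': array([-0.0324, -0.0364,  0.0044]), 'opening': 0.9969067452176582} 0.1547
top [[410.2628   0.     248.2442]
 [  0.     410.2628 196.7138]
 [  0.       0.       1.    ]] [-0.1506  0.      0.      0.      0.    ] [ 0.4339 -0.0143  1.178 ]
side [[406.9719   0.     252.2762]
 [  0.     406.9719 190.4073]
 [  0.       0.       1.    ]] [0.0172 0.     0.     0.     0.    ] [0.0648 0.649  0.5831]
card top [279.7 200.9] 0.76 [ 0.5482 -0.1135]
card top [139.7 219.5] 0.4 [0.4898 0.2913]
card side [262.8 203.1] 0.59 [ 0.557  -0.1143]
frame top [285.6 206.9] 0.79 [ 0.5307 -0.1302]
frame top [104.3 210.8] 0.34 [0.5134 0.3968]
frame side [270.1 204.5] 0.69 [ 0.5341 -0.1141]
knife top [277.7 205.5]
[... 735 characters left out ...]
en_seal top [116.8 239.2] 0.46 [0.4317 0.3508]
green_seal top [125.2 225.3] 0.38 [0.4717 0.3276]
green_seal side [170.8 335.4] 0.87 [0.4427 0.3449]
amber_seal top [142.7 222.3] 0.58 [0.481  0.2769]
amber_seal side [178.7 298.6] 0.6 [0.4895 0.276 ]
box top [207.  162.4] 0.85 [0.6589 0.0988]
box top [278.1 203.2] 0.55 [ 0.5415 -0.1089]
box side [178.5 229.2] 0.66 [0.6619 0.0963]
box side [279.2 216.7] 0.53 [ 0.4882 -0.0844]
jar top [203.5 211.2] 0.61 [0.5162 0.106 ]
jar top [281.6 203. ] 0.39 [ 0.5422 -0.119 ]
jar side [220.6 252.8] 0.66 [0.5232 0.109 ]
jar side [161.1 325.9] 0.44 [0.4859 0.3282]
brush top [382.5 235.9] 0.95 [ 0.4484 -0.4137]
brush side [353.5 168.3] 0.46 [ 0.4315 -0.4245]
1.5
```

View pics.

View pics/top0.png

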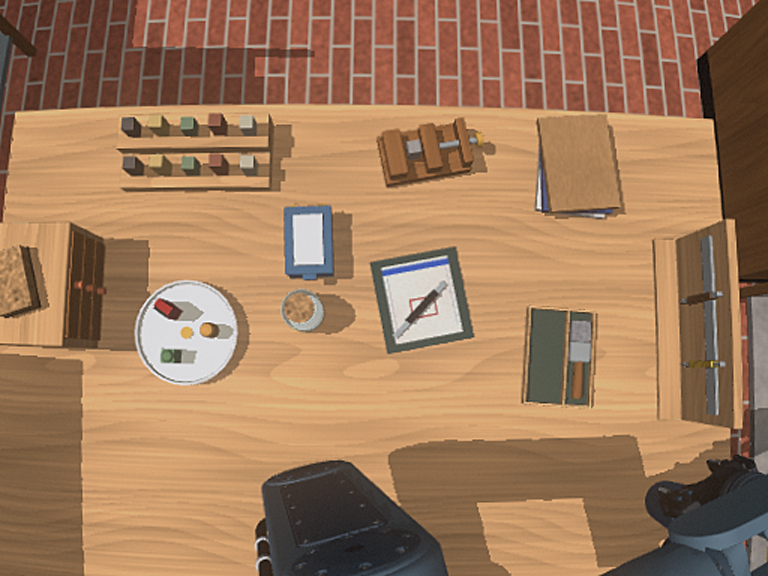

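View pics/side0.png

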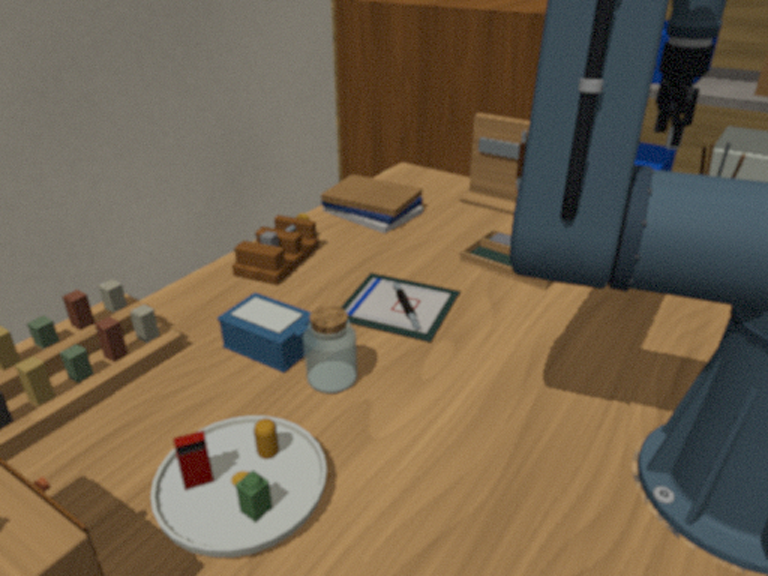

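Run:
```python
from h import *; import pickle
ps=pickle.load(open("p0.pkl","rb"))
save(ps["top"],"top0a.png",5,(215,140,345,260)); save(ps["top"],"top0b.png",5,(310,180,430,300)); save(ps["top"],"top0c.png",5,(70,150,200,270)); save(ps["side"],"side0c.png",5,(80,250,240,370));save(ps["side"],"side0a.png",5,(200,150,360,250))
```

```text
(no output)
```

View pics/top0a.png

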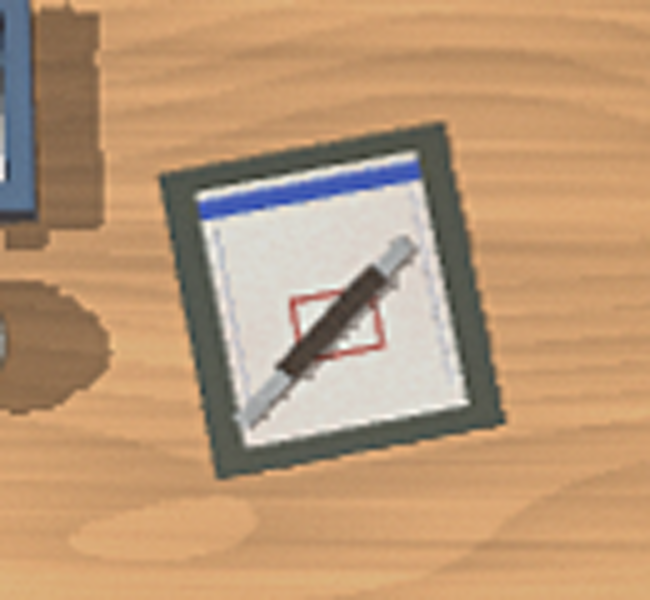

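View pics/top0b.png

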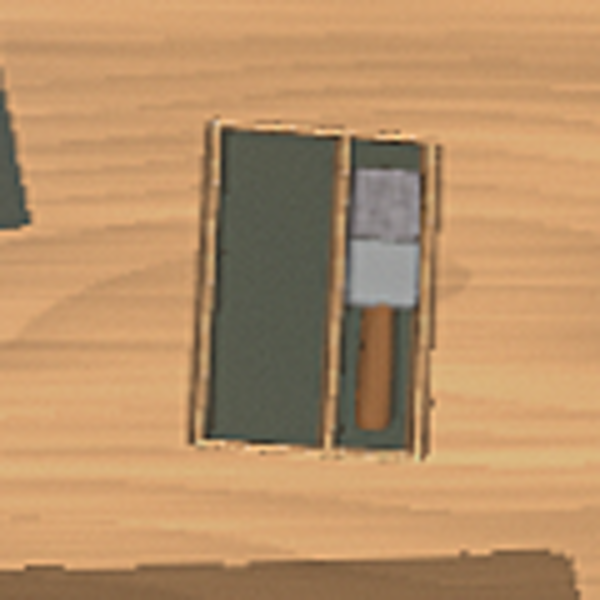

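View pics/top0c.png

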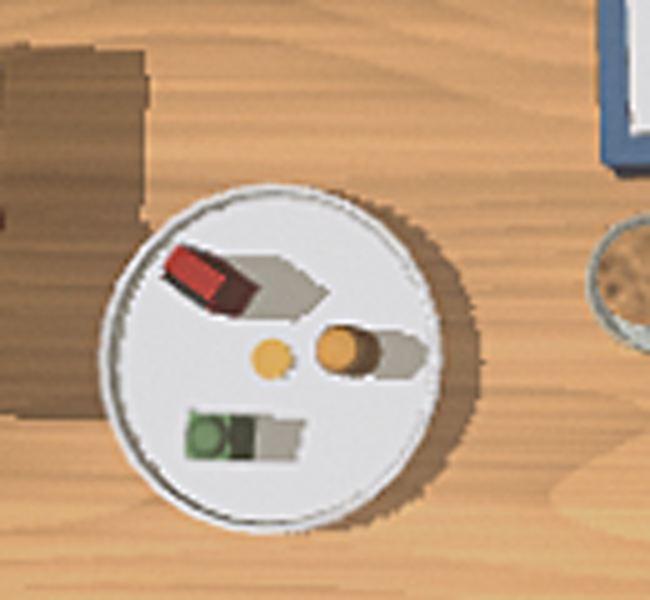

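View pics/side0c.png

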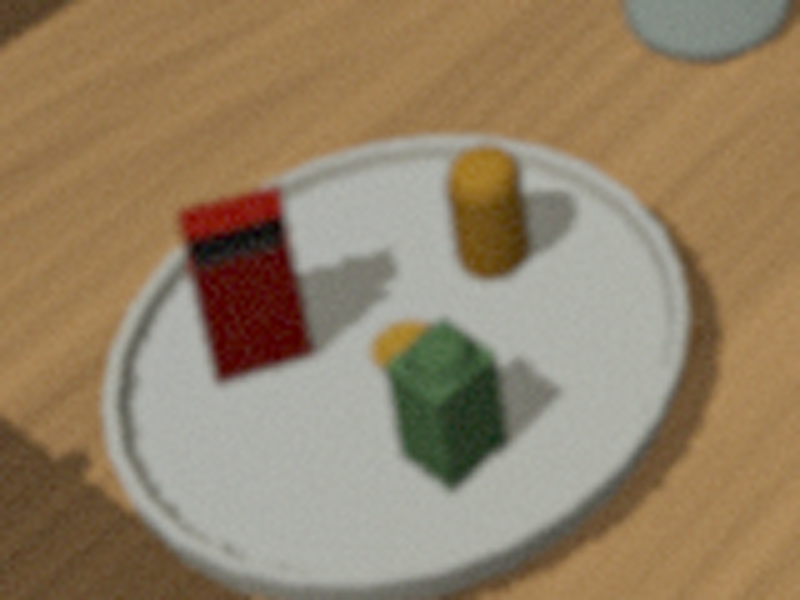

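View pics/side0a.png

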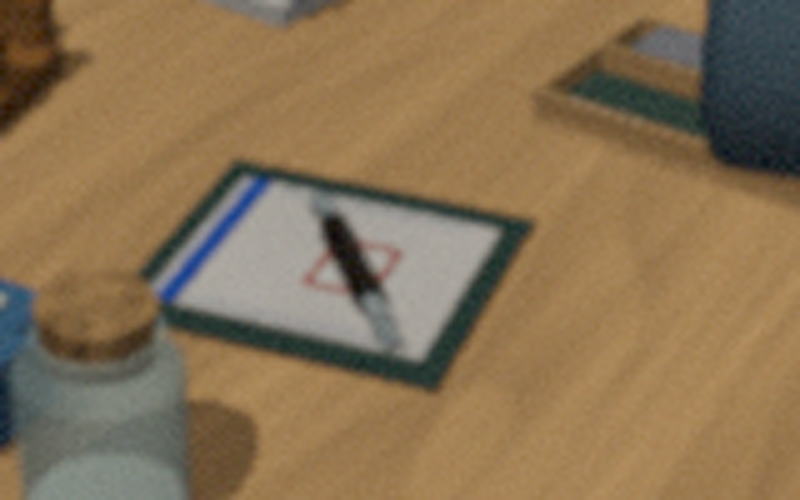

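Run:
```python
from h import *; import pickle
ps=pickle.load(open("p0.pkl","rb"))
# rectify plane z=0.01 to map: u=(y0-y)*s, v=(x0-x)*s
out=[]
for n in("top","side"):
    p=ps[n]; s=4000
    ys=-0.02-np.arange(0,.18,1/s); xs=0.62-np.arange(0,.18,1/s)
    X,Y=np.meshgrid(xs,ys,indexing="ij")
    uv=proj(p,np.c_[X.ravel(),Y.ravel(),np.full(X.size,.010)]).astype(np.float32).reshape(*X.shape,2)
    im=cv2.remap(p["color"][:,:,::-1],uv[...,0],uv[...,1],cv2.INTER_CUBIC)
    out.append(im[::2,::2])
cv2.imwrite("pics/rect.png",np.hstack(out))
```

```text
(no output)
```

View pics/rect.png

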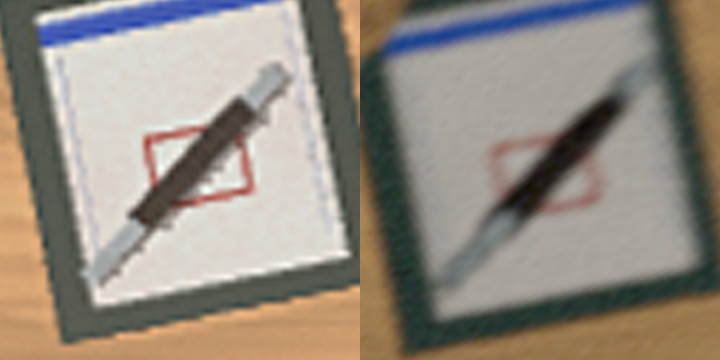

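Run:
```python
from h import *; import pickle
ps=pickle.load(open("p0.pkl","rb"))
def en(n,c,s):
    im=ps[n]["color"][c[1]:c[3],c[0]:c[2],::-1]
    return cv2.resize(im,None,fx=s,fy=s,interpolation=cv2.INTER_NEAREST)
a=en("top",(256,182,304,232),12); cv2.imwrite("pics/kt.png",a)
b=en("side",(256,182,288,226),13); cv2.imwrite("pics/ks.png",b)
```

```text
(no output)
```

View pics/kt.png

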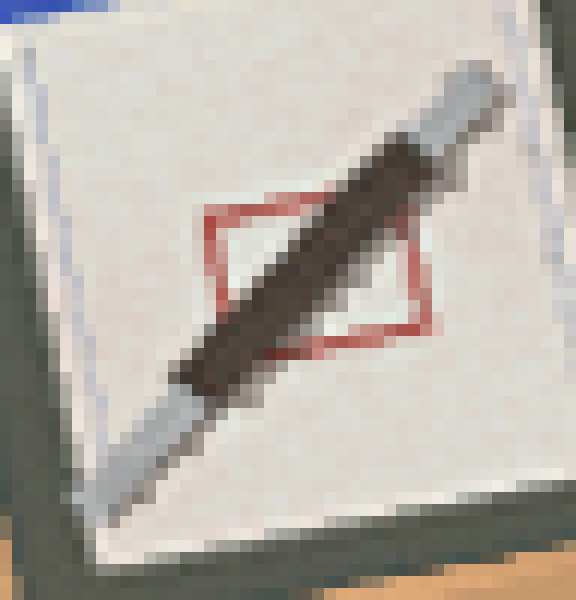

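View pics/ks.png

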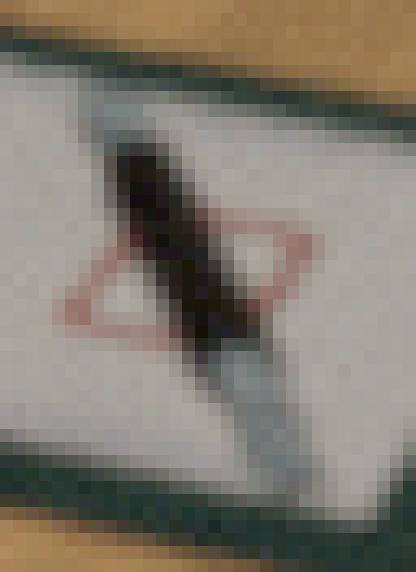

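Run:
```python
from h import *; import pickle
np.set_printoptions(precision=4,suppress=True)
ps=pickle.load(open("p0.pkl","rb"))
def rect(p,x0,x1,y0,y1,z,s=2000):
    xs=x1-np.arange(0,x1-x0,1/s); ys=y1-np.arange(0,y1-y0,1/s)
    X,Y=np.meshgrid(xs,ys,indexing="ij")
    uv=proj(p,np.c_[X.ravel(),Y.ravel(),np.full(X.size,z)]).astype(np.float32).reshape(*X.shape,2)
    return cv2.remap(p["color"][:,:,::-1],uv[...,0],uv[...,1],cv2.INTER_CUBIC)
for n,args in (("top",(.43,.66,-.24,.0,.004)),("side",(.43,.66,-.24,.0,.004))):
    im=rect(ps[n],*args); hsv=cv2.cvtColor(im,cv2.COLOR_BGR2HSV); b,g,r=[c.astype(int) for c in cv2.split(im)]
    m=((r-b)<(45 if n=="top" else 35)).astype(np.uint8)
    cs,_=cv2.findContours(m,cv2.RETR_EXTERNAL,cv2.CHAIN_APPROX_NONE); c=max(cs,key=cv2.contourArea)
    (cx,cy),(w,h),a=cv2.minAreaRect(cv2.convexHull(c)); print(n,"mat",.66-cy/2000,0-cx/2000,w/2000,h/2000,a)
    cv2.imwrite(f"pics/m_{n}.png",np.hstack([im,cv2.cvtColor(m*255,cv2.COLOR_GRAY2BGR)])[::1,::1][:600,:1000] if 0 else cv2.resize(np.hstack([im,cv2.cvtColor(m*255,cv2.COLOR_GRAY2BGR)]),None,fx=.8,fy=.8))
    # red
    rm=((r-g)>45)&((r-b)>40)&(np.abs(g-b)<40); rm=rm.astype(np.uint8)
    ys,xs=np.nonzero(rm[120:360,100:400]); 
    pts=np.c_[xs+100,ys+120].astype(np.float32)
    (cx,cy),(w,h),a=cv2.minAreaRect(pts); print(n,"red",len(pts),.66-cy/2000,0-cx/2000,w/2000,h/2000,a)
im=rect(ps["top"],.32,.56,-.47,-.29,.022); cv2.imwrite("pics/tray.png",im)
```

```text
top mat 0.5522980804443359 -0.11649040222167968 0.18081907653808593 0.17071908569335936 78.69007110595703
top red 1521 0.5508914108276367 -0.1506250305175781 0.046608997344970704 0.11825037384033203 68.05487060546875
side mat 0.5480608520507813 -0.10218641662597656 0.17828585815429687 0.19544200134277342 78.43986511230469
side red 0 0.66 0.0 0.0 0.0 0.0
```

View pics/m_top.png

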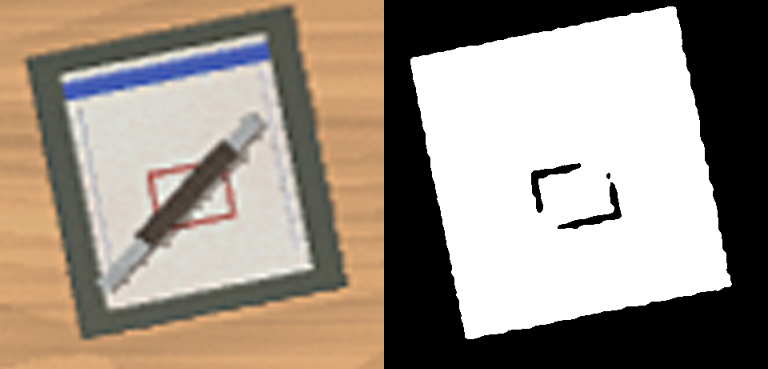

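View pics/m_side.png

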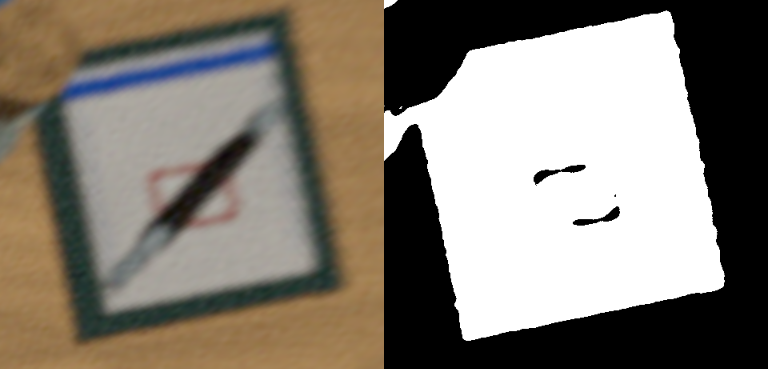

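View pics/tray.png

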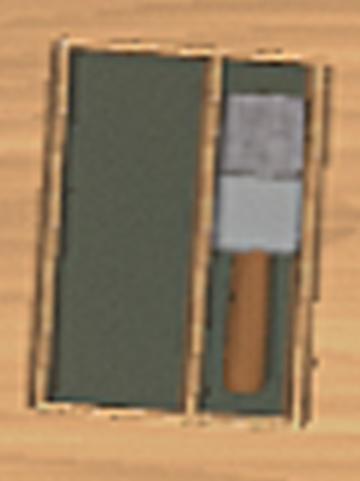

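```bash
cat >> h.py <<'E'
def plan(target,psi_deg,o=None):
    o=o or ctrl.get_obs(); q=o["eef_rot"]; M=R.from_quat([q[1],q[2],q[3],q[0]]).as_matrix()
    d=M.T@(np.array(target)-o["eef_pos"]); psi=np.degrees(np.arctan2(M[1,1],M[0,1]))
    dp=(psi_deg-psi+180)%360-180
    print("t",round(o["time_s"],2),"pos",np.round(o["eef_pos"],4),"psi",round(psi,2),"q6",round(np.degrees(o["q"][5]),1),"open",round(o["opening"],3),"F",np.round(o["wrist_force"],1),"tilt",np.round(M[:2,2],4))
    print(" offset",np.round(d,4),"spin",round(-dp,2))
E
python3 -c "
from h import *
plan([.5345,-.113,.26],47.6)"
```

```text
t 1.5 pos [ 0.2495 -0.5181  0.4047] psi -64.28 q6 -11.8 open 1.001 F [ 0.2 -0.1 -0.2] tilt [0. 0.]
 offset [ 0.4325 -0.2413  0.1447] spin -111.88
```

```bash
python3 -m handwheel '[{"offset":[0.03,-0.017,0.005],"spin":-8,"grip":0.5},{"offset":[0.062,-0.034,0.015],"spin":-16,"grip":0.5},{"offset":[0.1,-0.055,0.03],"spin":-24,"grip":0.5},{"offset":[0.14,-0.078,0.045],"spin":-32,"grip":0.5},{"offset":[0.18,-0.1,0.06],"spin":-40,"grip":0.5},{"offset":[0.22,-0.122,0.075],"spin":-48,"grip":0.5},{"offset":[0.26,-0.145,0.09],"spin":-56,"grip":0.5},{"offset":[0.3,-0.167,0.1],"spin":-64,"grip":0.5},{"offset":[0.335,-0.187,0.11],"spin":-72,"grip":0.5},{"offset":[0.37,-0.206,0.12],"spin":-80,"grip":0.5},{"offset":[0.4,-0.223,0.13],"spin":-88,"grip":0.5},{"offset":[0.42,-0.234,0.138],"spin":-96,"grip":0.5},{"offset":[0.43,-0.24,0.143],"spin":-104,"grip":0.5},{"offset":[0.4325,-0.2415,0.145],"spin":-112,"grip":0.5},{"offset":[0.4325,-0.2415,0.145],"spin":-112,"grip":0.5}]'
python3 -c "
from h import *
plan([.534,-.113,.180],47.6)
p=cams.camera('side'); save(p,'s1.png',4,(200,130,360,250))
p=cams.camera('top'); save(p,'t1.png',4,(215,140,345,260))"
```

```text
time_s: 3.38
eef_pos: [0.5345, -0.1125, 0.2595]
eef_rot: [-0.0, 0.361, 0.933, 0.0]
wrist_force: [-1.1, -0.3, 1.4]
opening: 0.501
t 3.38 pos [ 0.5345 -0.1125  0.2595] psi 47.67 q6 -72.0 open 0.501 F [-1.1 -0.3  1.4] tilt [-0.0003  0.0002]
 offset [ 0.     -0.0006  0.0795] spin 0.07
```

View pics/s1.png

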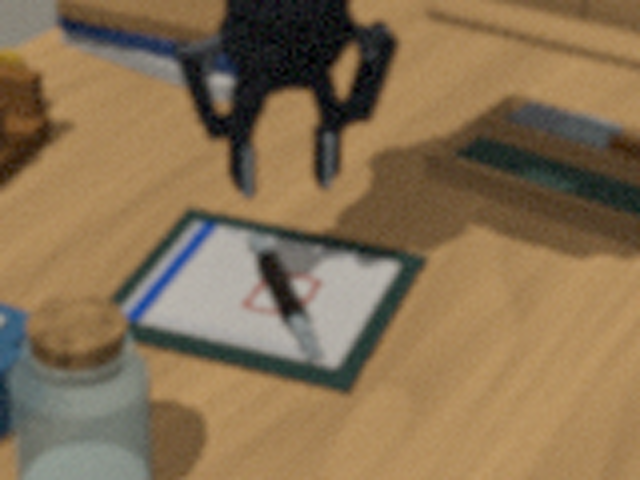

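View pics/t1.png

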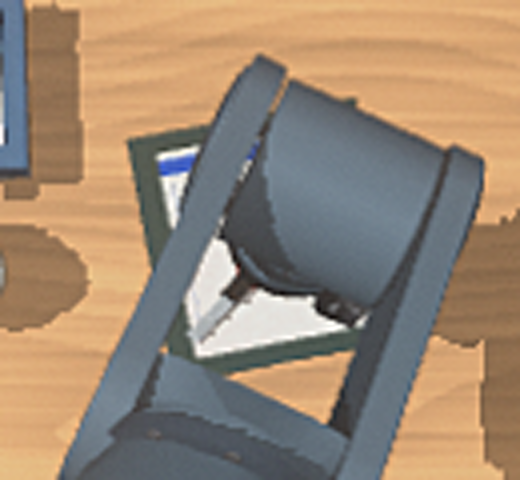

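```bash
python3 -m handwheel '[{"offset":[0,0,0.02],"spin":0,"grip":0.5},{"offset":[0,0,0.045],"spin":0,"grip":0.5},{"offset":[0,0,0.065],"spin":0,"grip":0.5},{"offset":[0,0,0.077],"spin":0,"grip":0.5},{"offset":[0,0,0.08],"spin":0,"grip":0.5},{"offset":[0,0,0.08],"spin":0,"grip":0.3},{"offset":[0,0,0.08],"spin":0,"grip":0.2},{"offset":[0,0,0.08],"spin":0,"grip":0.12},{"offset":[0,0,0.08],"spin":0,"grip":0.05},{"offset":[0,0,0.08],"spin":0,"grip":0.05},{"offset":[0,0,0.08],"spin":0,"grip":0.05}]'
python3 -c "
from h import *
plan([.534,-.113,.180],47.6)
p=cams.camera('side'); save(p,'s2.png',6,(230,150,320,240))"
```

```text
time_s: 4.85
eef_pos: [0.5349, -0.113, 0.1807]
eef_rot: [0.001, 0.361, 0.933, -0.0]
wrist_force: [-2.6, -0.7, 5.6]
opening: 0.143
t 4.85 pos [ 0.5349 -0.113   0.1807] psi 47.72 q6 -72.1 open 0.143 F [-2.6 -0.7  5.6] tilt [ 0.0015 -0.0007]
 offset [ 0.0006 -0.0006  0.0007] spin 0.12
```

View pics/s2.png

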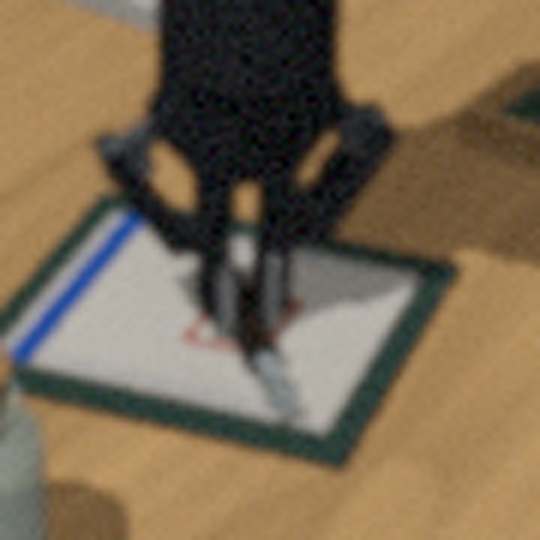

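```bash
python3 -m handwheel '[{"offset":[0,0,-0.005],"spin":0,"grip":0.05},{"offset":[0,0,-0.02],"spin":0,"grip":0.05},{"offset":[0,0,-0.05],"spin":0,"grip":0.05},{"offset":[0,0,-0.09],"spin":0,"grip":0.05},{"offset":[0,0,-0.13],"spin":0,"grip":0.05},{"offset":[0,0,-0.17],"spin":0,"grip":0.05},{"offset":[0,0,-0.2],"spin":0,"grip":0.05},{"offset":[0,0,-0.21],"spin":0,"grip":0.05},{"offset":[0,0,-0.21],"spin":0,"grip":0.05}]'
python3 -c "
from h import *
plan([.445,-.355,.40],47.6)
p=cams.camera('side'); save(p,'s3.png',6,(230,60,350,160))
for t in('knife','knife_edge'): print(t,[(np.round(r['uv'],1),r['confidence']) for r in landmark_of(p,t)])
p=cams.camera('top'); save(p,'t3.png',4,(200,140,350,270))
for t in('knife','knife_edge'): print(t,[(np.round(r['uv'],1),r['confidence']) for r in landmark_of(p,t)])"
```

```text
time_s: 6.02
eef_pos: [0.5343, -0.1128, 0.39]
eef_rot: [0.0, 0.361, 0.933, -0.0]
wrist_force: [0.0, -0.7, -1.4]
opening: 0.141
t 6.03 pos [ 0.5343 -0.1128  0.39  ] psi 47.71 q6 -72.1 open 0.141 F [ 0.  -0.7 -1.4] tilt [ 0.0009 -0.0004]
 offset [-0.0969 -0.2393 -0.01  ] spin 0.11
knife [(array([274.2, 128.1]), 0.65)]
knife_edge [(array([277.7, 139.2]), 0.54)]
knife [(array([284.5, 202.5]), 0.64)]
knife_edge [(array([265.9, 219.7]), 0.54), (array([385.1, 237.3]), 0.34), (array([282.8, 203.9]), 0.25)]
```

View pics/s3.png

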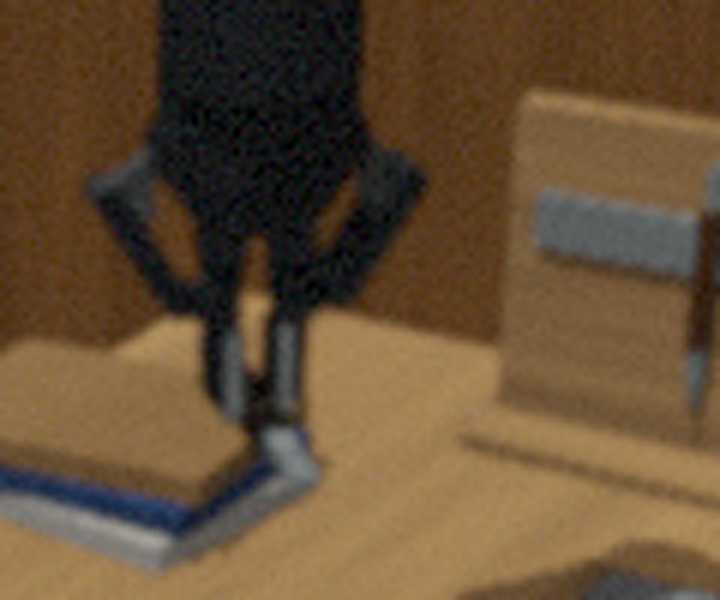

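View pics/t3.png

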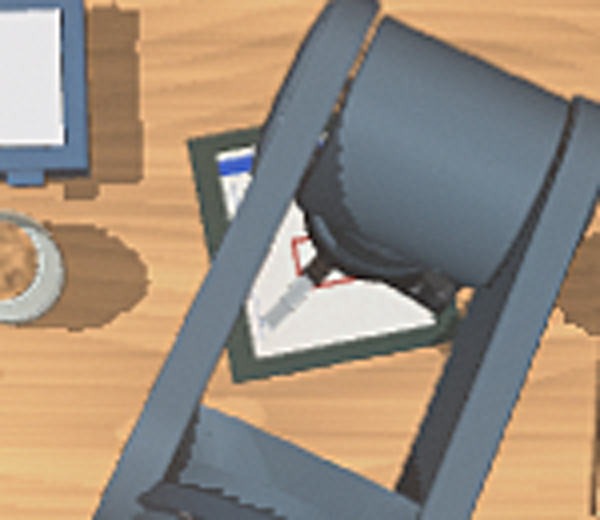

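```bash
python3 -m handwheel '[{"offset":[-0.005,-0.01,0],"spin":9,"grip":0.05},{"offset":[-0.012,-0.03,0.003],"spin":18,"grip":0.05},{"offset":[-0.02,-0.05,0.008],"spin":28,"grip":0.05},{"offset":[-0.028,-0.07,0.015],"spin":38,"grip":0.05},{"offset":[-0.037,-0.092,0.022],"spin":48,"grip":0.05},{"offset":[-0.046,-0.114,0.03],"spin":58,"grip":0.05},{"offset":[-0.055,-0.136,0.038],"spin":68,"grip":0.05},{"offset":[-0.063,-0.157,0.046],"spin":78,"grip":0.05},{"offset":[-0.071,-0.177,0.054],"spin":88,"grip":0.05},{"offset":[-0.079,-0.195,0.062],"spin":98,"grip":0.05},{"offset":[-0.086,-0.211,0.07],"spin":108,"grip":0.05},{"offset":[-0.091,-0.224,0.078],"spin":118,"grip":0.05},{"offset":[-0.095,-0.233,0.084],"spin":128,"grip":0.05},{"offset":[-0.097,-0.238,0.088],"spin":137,"grip":0.05},{"offset":[-0.097,-0.239,0.09],"spin":142,"grip":0.05},{"offset":[-0.097,-0.239,0.09],"spin":142,"grip":0.05}]'
python3 -c "
from h import *
plan([.445,-.355,.182],-94.4)
p=cams.camera('side'); save(p,'s4.png',5,(260,90,390,200))
for t in('knife','knife_edge'): print(t,[(np.round(r['uv'],1),r['confidence']) for r in landmark_of(p,t)])
p=cams.camera('top'); save(p,'t4.png',5,(300,160,430,280))
for t in('knife','knife_edge','slot'): print(t,[(np.round(r['uv'],1),r['confidence']) for r in landmark_of(p,t)])
print(proj(p,[[.515,-.36,.127],[.375,-.35,.127],[.445,-.355,.127]]))"
```

```text
time_s: 8.32
eef_pos: [0.4451, -0.3549, 0.2988]
eef_rot: [-0.001, 0.999, -0.037, -0.001]
wrist_force: [-0.0, -0.6, -1.0]
opening: 0.142
t 8.32 pos [ 0.4451 -0.3549  0.2988] psi -94.26 q6 43.7 open 0.142 F [-0.  -0.6 -1. ] tilt [-0.001   0.0012]
 offset [0.     0.0003 0.1168] spin 0.14
knife [(array([343.8, 139.1]), 0.42)]
knife_edge [(array([319.9, 129.6]), 0.64)]
knife [(array([374.6, 237.4]), 0.57)]
knife_edge [(array([374.4, 210.4]), 0.58), (array([370.8, 239.8]), 0.48)]
slot [(array([364.2, 239.8]), 0.89)]
[[377.5337246  209.79986841]
 [374.55314951 263.71244332]
 [376.14003793 236.63901533]]
```

View pics/s4.png

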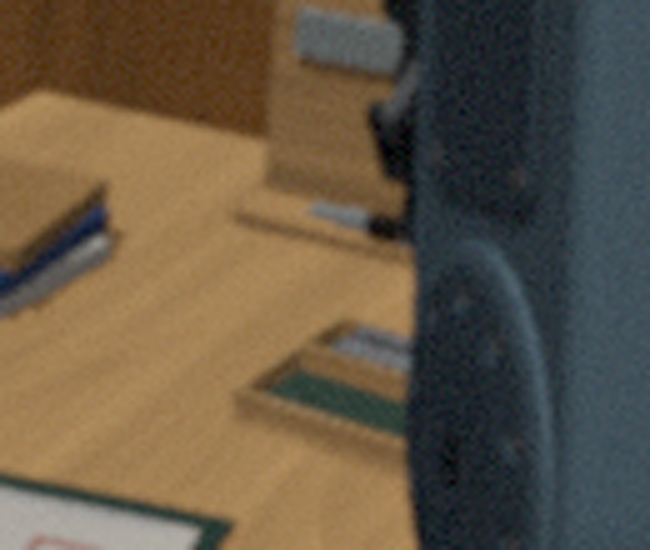

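View pics/t4.png

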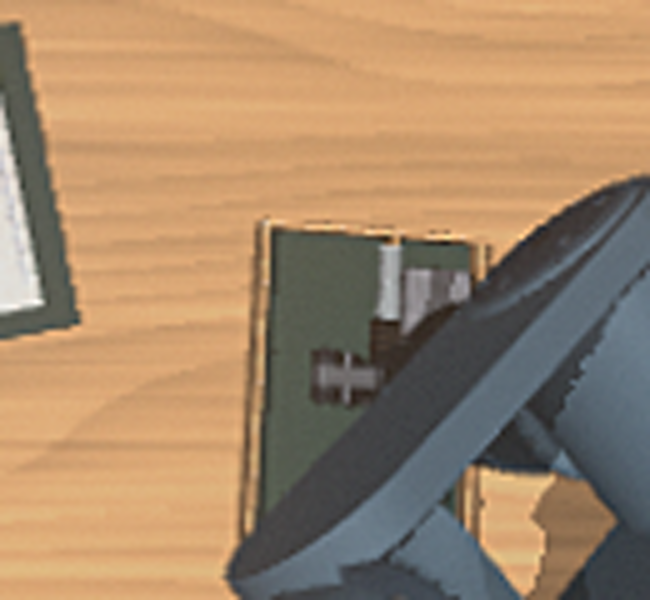

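```bash
python3 -m handwheel '[{"offset":[0,0,0.015],"spin":0,"grip":0.05},{"offset":[0,0,0.04],"spin":0,"grip":0.05},{"offset":[0,0,0.065],"spin":0,"grip":0.05},{"offset":[0,0,0.085],"spin":0,"grip":0.05},{"offset":[0,0,0.1],"spin":0,"grip":0.05},{"offset":[0,0,0.108],"spin":0,"grip":0.05},{"offset":[0,0,0.112],"spin":0,"grip":0.05},{"offset":[0,0,0.114],"spin":0,"grip":0.05},{"offset":[0,0,0.115],"spin":0,"grip":0.05},{"offset":[0,0,0.116],"spin":0,"grip":0.05},{"offset":[0,0,0.116],"spin":0,"grip":0.05}]'
python3 -c "
from h import *
plan([.445,-.355,.182],-94.4)"
```

```text
time_s: 10.05
eef_pos: [0.4454, -0.3549, 0.1839]
eef_rot: [0.0, 0.999, -0.037, 0.0]
wrist_force: [0.5, 0.0, -0.5]
opening: 0.144
t 10.05 pos [ 0.4454 -0.3549  0.1839] psi -94.28 q6 43.8 open 0.144 F [ 0.5  0.  -0.5] tilt [ 0.0002 -0.0002]
 offset [-0.0004  0.0001  0.0019] spin 0.12
```

```bash
python3 -m handwheel '[{"offset":[0,0,0.001],"spin":0,"grip":0.05},{"offset":[0,0,0.002],"spin":0,"grip":0.05},{"offset":[0,0,0.002],"spin":0,"grip":0.05}]'
```

```text
time_s: 10.42
eef_pos: [0.4454, -0.3549, 0.1818]
eef_rot: [0.0, 0.999, -0.037, 0.0]
wrist_force: [-0.5, 0.8, -0.5]
opening: 0.136
```

```bash
python3 -m handwheel '[{"offset":[0,0,0.001],"spin":0,"grip":0.05},{"offset":[0,0,0.001],"spin":0,"grip":0.05}]'
```

```text
time_s: 10.68
eef_pos: [0.4454, -0.355, 0.1817]
eef_rot: [-0.0, 0.999, -0.037, -0.0]
wrist_force: [-2.8, 3.3, 8.7]
opening: 0.138
```

```bash
python3 -m handwheel '[{"offset":[0,0,0],"spin":0,"grip":0.18},{"offset":[0,0,0],"spin":0,"grip":0.24},{"offset":[0,0,0],"spin":0,"grip":0.32},{"offset":[0,0,0],"spin":0,"grip":0.32},{"offset":[0,0,-0.01],"spin":0,"grip":0.32},{"offset":[0,0,-0.04],"spin":0,"grip":0.32},{"offset":[0,0,-0.09],"spin":0,"grip":0.32},{"offset":[0,0,-0.14],"spin":0,"grip":0.4},{"offset":[0,0,-0.19],"spin":0,"grip":0.5},{"offset":[0,0,-0.23],"spin":0,"grip":0.6},{"offset":[0,0,-0.24],"spin":0,"grip":0.6}]'
python3 - <<'E'
from h import *; import pickle
np.set_printoptions(precision=4,suppress=True)
ps=pickle.load(open("p0.pkl","rb"))
# seal fit from first pictures: red mask silhouettes + notch landmark
for n in ("top","side"):
    p=ps[n]; r,g,b=[p["color"][...,i].astype(int) for i in range(3)]
    c={"top":(100,195,125,220),"side":(112,280,148,332)}[n]
    im=cv2.resize(p["color"][c[1]:c[3],c[0]:c[2],::-1],None,fx=20 if n=="top" else 11,fy=20 if n=="top" else 11,interpolation=cv2.INTER_NEAREST)
    cv2.imwrite(f"pics/seal_{n}.png",im)
E
```

```text
time_s: 12.05
eef_pos: [0.4457, -0.3552, 0.4249]
eef_rot: [0.003, 0.999, -0.037, 0.002]
wrist_force: [0.5, 0.2, -0.5]
opening: 0.601
```

View pics/seal_top.png

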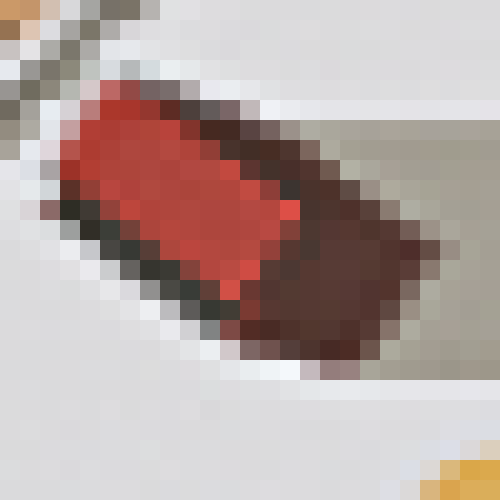

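View pics/seal_side.png

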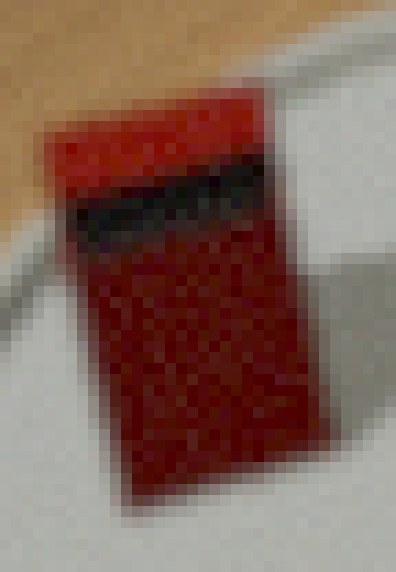

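Run:
```python
from h import *; import pickle
from scipy.optimize import least_squares
np.set_printoptions(precision=4,suppress=True)
ps=pickle.load(open("p0.pkl","rb"))
a,b=.011,.017
S=[((-a,b,0),(123.6,325.5)),((-a,-b,0),(142.,320.5)),((-a,b,.055),(119.5,302.9)),((-a,-b,.055),(137,299.5)),((a,b,.064),(116.4,292)),((a,-b,.064),(135.8,288.2))]
T=[((a,b,.064),(106.2,199.2)),((a,-b,.064),(115,204.75)),((-a+.006,-b,.064),(112,209.75)),((-a+.006,b,.064),(103,204)),((a,-b,0),(122,207.5)),((-a,-b,0),(117,213.75))]
def f(v,sets):
    c,s=np.cos(v[2]),np.sin(v[2]); r=[]
    for n,L in sets:
        P=np.array([l[0] for l in L]); W=np.c_[v[0]+c*P[:,0]-s*P[:,1],v[1]+s*P[:,0]+c*P[:,1],P[:,2]+.021]
        r.append((proj(ps[n],W)-np.array([l[1] for l in L])).ravel())
    return np.concatenate(r)
for sets in ([("side",S)],[("top",T)],[("side",S),("top",T)]):
    q=least_squares(f,[.52,.36,-.6],args=(sets,)); print(q.x,np.sqrt((q.fun**2).mean()), np.round(q.fun,1))
plan([.52,.36,.4],0)
p=cams.camera('top'); save(p,'t5.png',5,(300,180,430,290)); save(p,'t5b.png',1.5)
for t in('knife','knife_edge','seal','frame'): print(t,[(np.round(r['uv'],1),r['confidence'],atz(p,r['uv'],.01)) for r in landmark_of(p,t)])
```

```text
[ 0.5225  0.3577 -0.6484] 1.2799899048835175 [-0.7  1.3  1.1  1.2 -2.1  1.   1.5 -0.6 -0.5 -1.2  0.8 -2.1]
[ 0.5229  0.3584 -0.5777] 0.5689364512740976 [-0.7 -0.6  0.3  0.7  0.   0.6 -0.8 -0.6  0.3 -0.1  0.9 -0. ]
[ 0.5227  0.3578 -0.62  ] 1.0146882197483524 [-0.7  1.4  1.1  0.9 -2.1  1.2  1.5 -0.8 -0.9 -1.   0.4 -2.3 -0.2 -0.7
  0.5  1.1 -0.   0.8 -0.5 -0.8  0.4  0.2  0.8  0.2]
t 12.05 pos [ 0.4457 -0.3552  0.4249] psi -94.28 q6 43.8 open 0.601 F [ 0.5  0.2 -0.5] tilt [ 0.0043 -0.0052]
 offset [ 0.0206 -0.7189  0.0215] spin -94.28
knife [(array([365.4, 237.5]), 0.65, array([ 0.4437, -0.361 ,  0.01  ])), (array([283. , 205.3]), 0.53, array([ 0.5347, -0.1221,  0.01  ]))]
knife_edge [(array([373.7, 240.7]), 0.58, array([ 0.4345, -0.3855,  0.01  ])), (array([368.2, 212.6]), 0.49, array([ 0.5157, -0.3704,  0.01  ]))]
seal [(array([115.2, 209.9]), 0.49, array([0.5161, 0.3622, 0.01  ]))]
frame [(array([282.4, 205.6]), 0.98, array([ 0.5338, -0.1204,  0.01  ]))]
```

View pics/t5b.png

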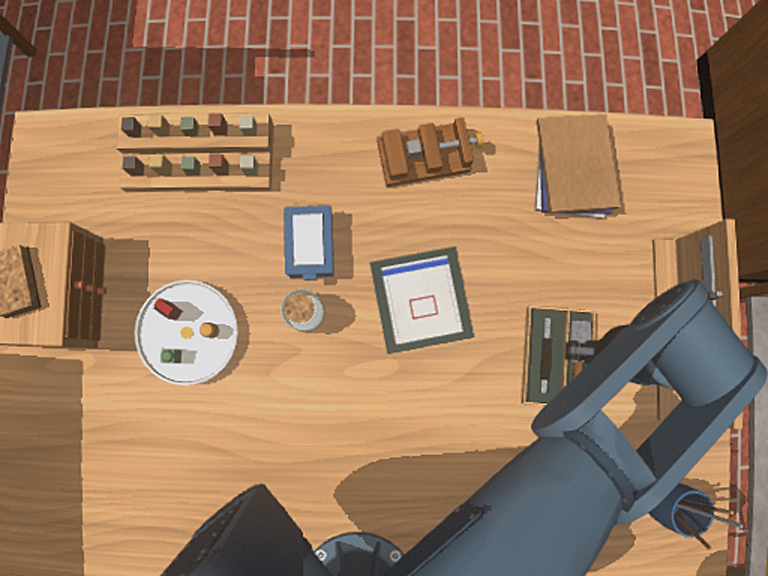

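View pics/t5.png

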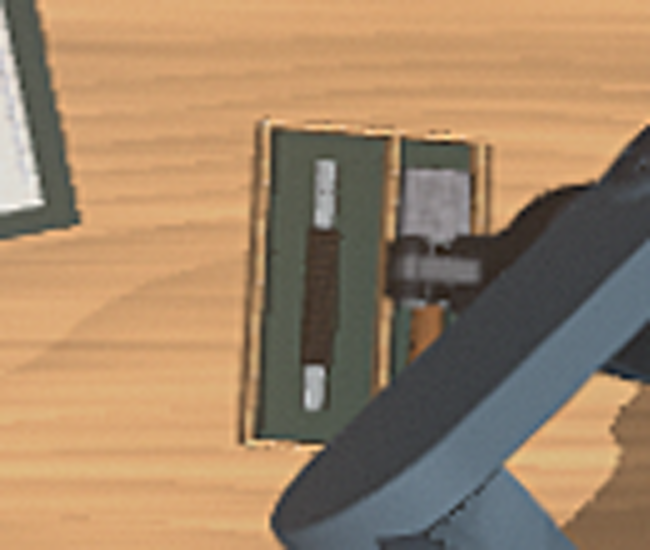

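```bash
python3 -c "
from h import *
plan([.5227,.358,.40],-34.4)"
```

```text
t 12.3 pos [ 0.445  -0.3545  0.4186] psi -94.29 q6 43.8 open 0.599 F [0.  0.3 0.4] tilt [-0.0022  0.0026]
 offset [ 0.0243 -0.7163  0.0203] spin -59.89
```

```bash
python3 -m handwheel '[{"offset":[0.001,-0.02,0],"spin":-3,"grip":0.6},{"offset":[0.002,-0.06,0],"spin":-7,"grip":0.6},{"offset":[0.004,-0.11,0],"spin":-11,"grip":0.6},{"offset":[0.006,-0.16,0],"spin":-15,"grip":0.6},{"offset":[0.008,-0.21,0],"spin":-19,"grip":0.6},{"offset":[0.009,-0.26,0],"spin":-23,"grip":0.6},{"offset":[0.011,-0.31,0],"spin":-27,"grip":0.6},{"offset":[0.012,-0.36,0],"spin":-31,"grip":0.6},{"offset":[0.014,-0.41,0],"spin":-35,"grip":0.6},{"offset":[0.016,-0.46,0],"spin":-39,"grip":0.6},{"offset":[0.018,-0.51,0],"spin":-43,"grip":0.6},{"offset":[0.019,-0.56,0],"spin":-47,"grip":0.6},{"offset":[0.021,-0.61,0.005],"spin":-51,"grip":0.6},{"offset":[0.022,-0.655,0.01],"spin":-55,"grip":0.6},{"offset":[0.024,-0.69,0.015],"spin":-58,"grip":0.6},{"offset":[0.024,-0.71,0.02],"spin":-60,"grip":0.6},{"offset":[0.024,-0.716,0.02],"spin":-60,"grip":0.6},{"offset":[0.024,-0.716,0.02],"spin":-60,"grip":0.6},{"offset":[0.024,-0.716,0.02],"spin":-60,"grip":0.6}]'
python3 -c "
from h import *
plan([.5227,.358,.28],-34.4)
p=cams.camera('side'); save(p,'s6.png',1.5)"
```

```text
time_s: 14.68
eef_pos: [0.523, 0.3563, 0.4011]
eef_rot: [0.0, 0.884, 0.467, 0.0]
wrist_force: [0.2, 0.6, -0.3]
opening: 0.599
t 14.68 pos [0.523  0.3563 0.4011] psi -34.36 q6 57.9 open 0.599 F [ 0.2  0.6 -0.3] tilt [ 0.0003 -0.0002]
 offset [ 0.0012 -0.0012  0.1211] spin 0.04
```

View pics/s6.png

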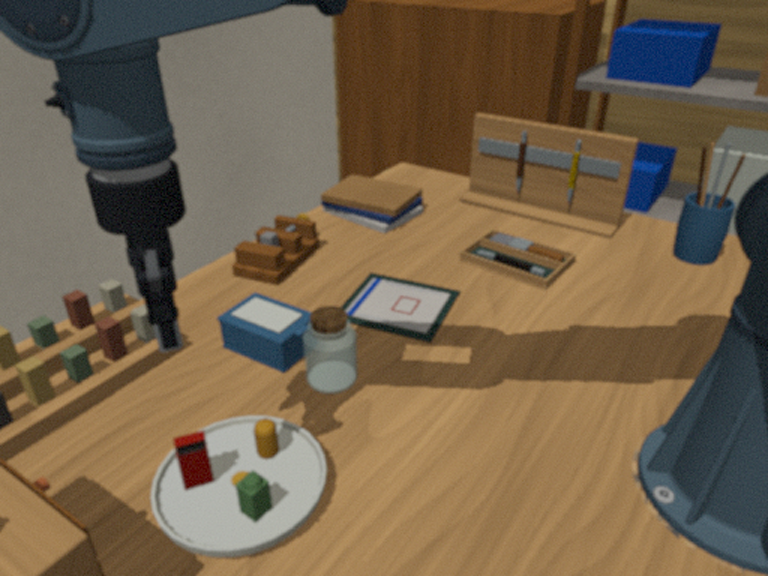

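```bash
python3 -m handwheel '[{"offset":[0.001,-0.001,0.02],"spin":0,"grip":0.6},{"offset":[0.001,-0.001,0.05],"spin":0,"grip":0.6},{"offset":[0.001,-0.001,0.08],"spin":0,"grip":0.6},{"offset":[0.001,-0.001,0.11],"spin":0,"grip":0.6},{"offset":[0.001,-0.001,0.125],"spin":0,"grip":0.6},{"offset":[0.001,-0.001,0.13],"spin":0,"grip":0.6},{"offset":[0.001,-0.001,0.13],"spin":0,"grip":0.6}]'
python3 -c "
from h import *
plan([.5227,.358,.208],-34.4)
p=cams.camera('side'); save(p,'s7.png',5,(80,220,220,340))
p=cams.camera('top'); save(p,'t7.png',5,(70,150,200,270))"
```

```text
time_s: 15.6
eef_pos: [0.5228, 0.3587, 0.2711]
eef_rot: [0.0, 0.884, 0.467, 0.0]
wrist_force: [-0.3, 0.3, 0.9]
opening: 0.597
t 15.6 pos [0.5228 0.3587 0.2711] psi -34.29 q6 58.0 open 0.597 F [-0.3  0.3  0.9] tilt [0.0006 0.0003]
 offset [-0.0007  0.0003  0.0631] spin 0.11
```

View pics/s7.png

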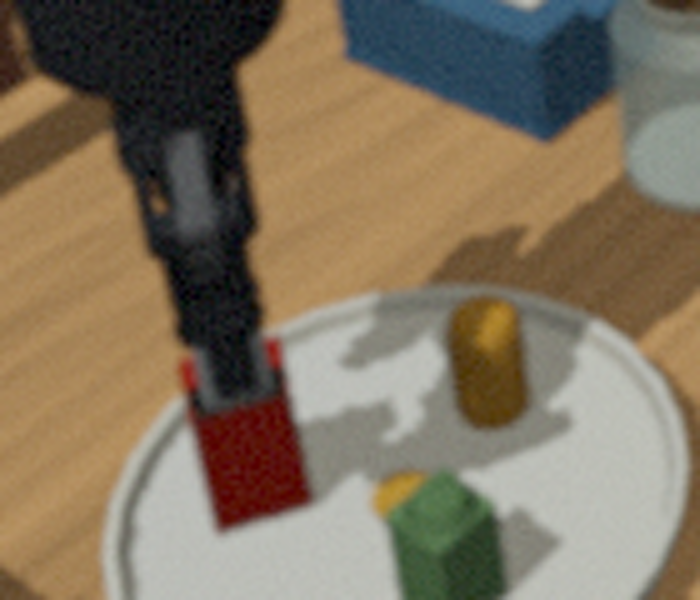

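View pics/t7.png

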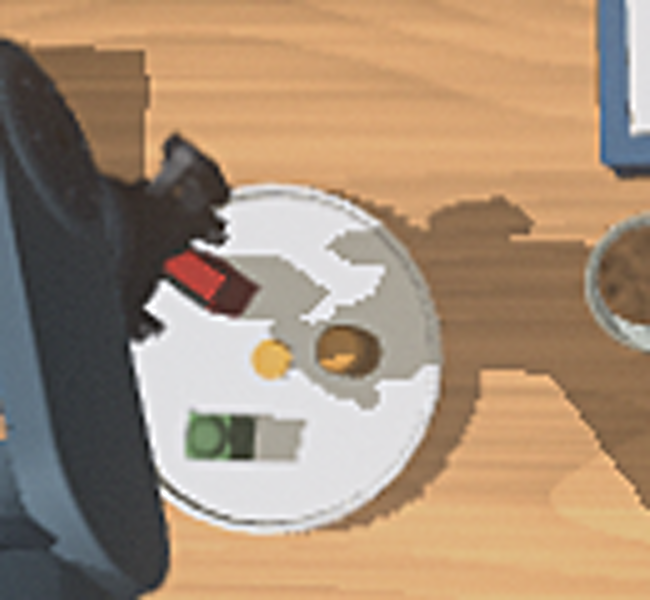

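```bash
python3 -m handwheel '[{"offset":[-0.001,0,0.015],"spin":0,"grip":0.6},{"offset":[-0.001,0,0.035],"spin":0,"grip":0.6},{"offset":[-0.001,0,0.052],"spin":0,"grip":0.6},{"offset":[-0.001,0,0.061],"spin":0,"grip":0.6},{"offset":[-0.001,0,0.063],"spin":0,"grip":0.6},{"offset":[-0.001,0,0.063],"spin":0,"grip":0.6},{"offset":[-0.001,0,0.063],"spin":0,"grip":0.45},{"offset":[-0.001,0,0.063],"spin":0,"grip":0.35},{"offset":[-0.001,0,0.063],"spin":0,"grip":0.3},{"offset":[-0.001,0,0.063],"spin":0,"grip":0.25},{"offset":[-0.001,0,0.063],"spin":0,"grip":0.2},{"offset":[-0.001,0,0.063],"spin":0,"grip":0.15},{"offset":[-0.001,0,0.063],"spin":0,"grip":0.15},{"offset":[-0.001,0,0.063],"spin":0,"grip":0.15}]'
python3 -c "
from h import *
plan([.5227,.358,.208],-34.4)
p=cams.camera('side'); save(p,'s8.png',5,(80,220,220,340))
p=cams.camera('top'); save(p,'t8.png',5,(70,150,200,270))"
```

```text
time_s: 17.45
eef_pos: [0.5221, 0.358, 0.2081]
eef_rot: [0.0, 0.884, 0.467, 0.0]
wrist_force: [-1.0, -1.5, 5.5]
opening: 0.25
t 17.45 pos [0.5221 0.358  0.2081] psi -34.29 q6 58.0 open 0.25 F [-1.  -1.5  5.5] tilt [0.0006 0.0003]
 offset [0.0004 0.0004 0.0001] spin 0.11
```

View pics/s8.png

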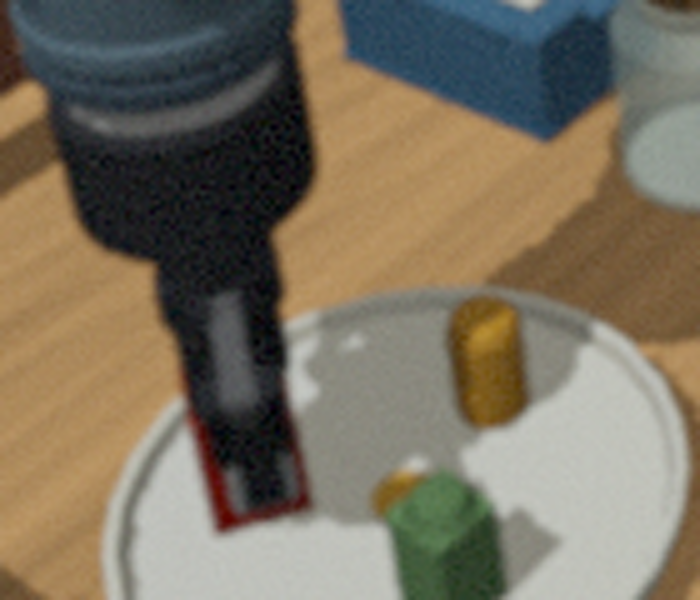

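View pics/t8.png

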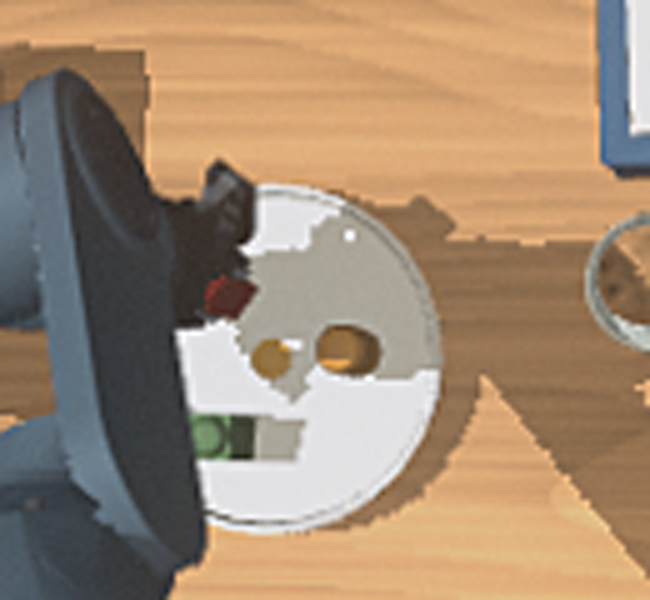

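```bash
python3 -m handwheel '[{"offset":[0,0,-0.004],"spin":0,"grip":0.15},{"offset":[0,0,-0.02],"spin":0,"grip":0.15},{"offset":[0,0,-0.05],"spin":0,"grip":0.15},{"offset":[0,0,-0.09],"spin":0,"grip":0.15},{"offset":[0,0,-0.13],"spin":0,"grip":0.15},{"offset":[0,0,-0.17],"spin":0,"grip":0.15},{"offset":[0,0,-0.2],"spin":0,"grip":0.15},{"offset":[0,0,-0.21],"spin":0,"grip":0.15},{"offset":[0,0,-0.21],"spin":0,"grip":0.15}]'
python3 -c "
from h import *
plan([.5376,-.1194,.42],11.3)
p=cams.camera('side'); save(p,'s9.png',1.5)"
```

```text
time_s: 18.68
eef_pos: [0.5218, 0.3579, 0.418]
eef_rot: [-0.0, 0.884, 0.467, 0.0]
wrist_force: [-0.2, -0.9, -1.5]
opening: 0.254
t 18.68 pos [0.5218 0.3579 0.418 ] psi -34.28 q6 58.0 open 0.254 F [-0.2 -0.9 -1.5] tilt [0.0006 0.0004]
 offset [-0.3855  0.2819 -0.0021] spin -45.58
```

View pics/s9.png

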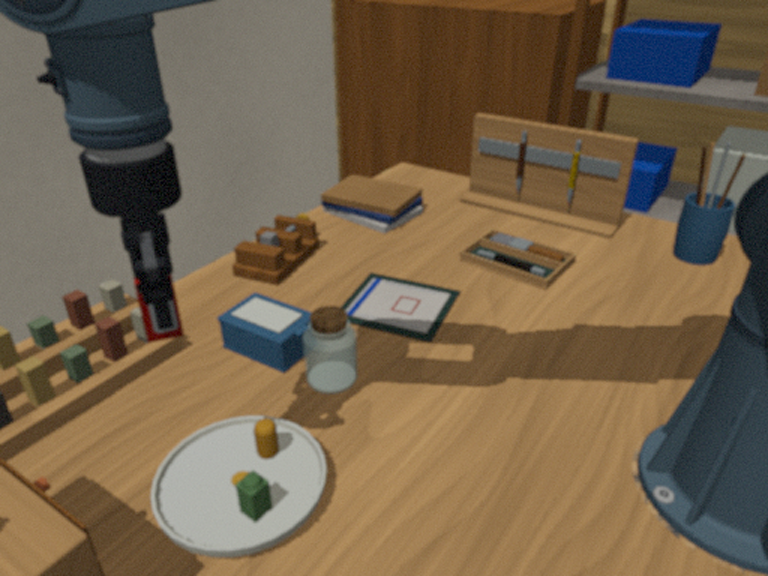

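Seal held at about (160,308) in the enlarged side view, others undisturbed. Carry it over (its underside is at ≈0.23 m, against 0.112 m for the jar).

```bash
python3 -m handwheel '[{"offset":[-0.008,0.006,0],"spin":-2,"grip":0.15},{"offset":[-0.025,0.018,0],"spin":-5,"grip":0.15},{"offset":[-0.05,0.036,0],"spin":-8,"grip":0.15},{"offset":[-0.08,0.058,0],"spin":-11,"grip":0.15},{"offset":[-0.11,0.08,0],"spin":-14,"grip":0.15},{"offset":[-0.14,0.102,0],"spin":-17,"grip":0.15},{"offset":[-0.17,0.124,0],"spin":-20,"grip":0.15},{"offset":[-0.2,0.146,0],"spin":-23,"grip":0.15},{"offset":[-0.23,0.168,0],"spin":-26,"grip":0.15},{"offset":[-0.26,0.19,0],"spin":-29,"grip":0.15},{"offset":[-0.29,0.212,0],"spin":-32,"grip":0.15},{"offset":[-0.32,0.234,0],"spin":-35,"grip":0.15},{"offset":[-0.345,0.252,0],"spin":-38,"grip":0.15},{"offset":[-0.365,0.267,0],"spin":-41,"grip":0.15},{"offset":[-0.379,0.277,0],"spin":-44,"grip":0.15},{"offset":[-0.3855,0.282,0],"spin":-45.6,"grip":0.15},{"offset":[-0.3855,0.282,0],"spin":-45.6,"grip":0.15},{"offset":[-0.3855,0.282,0],"spin":-45.6,"grip":0.15}]'
python3 -c "
from h import *
plan([.5376,-.1194,.24],11.3)"
```

```text
time_s: 20.98
eef_pos: [0.5376, -0.1191, 0.4166]
eef_rot: [-0.001, 0.634, 0.773, -0.0]
wrist_force: [-0.1, -0.3, -0.9]
opening: 0.248
t 20.98 pos [ 0.5376 -0.1191  0.4166] psi 11.29 q6 -36.1 open 0.248 F [-0.1 -0.3 -0.9] tilt [-0.0018  0.001 ]
 offset [-0.0005  0.0002  0.1766] spin -0.01
```

Descend to TCP 0.225 (seal ≈34 mm above the card) and look.

```bash
python3 -m handwheel '[{"offset":[0,0,0.01],"spin":0,"grip":0.15},{"offset":[0,0,0.03],"spin":0,"grip":0.15},{"offset":[0,0,0.06],"spin":0,"grip":0.15},{"offset":[0,0,0.09],"spin":0,"grip":0.15},{"offset":[0,0,0.12],"spin":0,"grip":0.15},{"offset":[0,0,0.15],"spin":0,"grip":0.15},{"offset":[0,0,0.17],"spin":0,"grip":0.15},{"offset":[0,0,0.183],"spin":0,"grip":0.15},{"offset":[0,0,0.19],"spin":0,"grip":0.15},{"offset":[0,0,0.19],"spin":0,"grip":0.15},{"offset":[0,0,0.19],"spin":0,"grip":0.15}]'
python3 - <<'E'
from h import *; import pickle
o=ctrl.get_obs(); plan([.5376,-.1194,.201],11.3,o)
s=cams.camera('side'); t=cams.camera('top'); pickle.dump((o,s,t),open("p10.pkl","wb"))
save(s,'s10.png',8,(225,160,315,230)); save(t,'t10.png',5,(215,140,345,260))
# overlay predicted seal & frame
a,b=.011,.017; yaw=np.radians(11.3); c,sn=np.cos(yaw),np.sin(yaw)
bz=o["eef_pos"][2]-.187
def W(P,x,y): P=np.array(P); return np.c_[x+c*P[:,0]-sn*P[:,1],y+sn*P[:,0]+c*P[:,1],P[:,2]]
box=[(i*a,j*b,bz+k) for k in(0,.064) for i,j in((-1,-1),(-1,1),(1,1),(1,-1))]
fr=[(i*.0175,j*.0235,.004) for i,j in((-1,-1),(-1,1),(1,1),(1,-1))]
im=cv2.resize(s["color"][160:230,225:315,::-1],None,fx=8,fy=8,interpolation=cv2.INTER_CUBIC)
for L,col in ((W(box,*o["eef_pos"][:2]),(0,255,0)),(W(fr,.5376,-.1194),(255,0,0))):
    uv=(proj(s,L)-[225,160]+.5)*8; uv=uv.astype(int)
    for k in range(0,len(uv),4): cv2.polylines(im,[uv[k:k+4]],True,col,1)
cv2.imwrite("pics/s10o.png",im)
E
```

```text
time_s: 22.35
eef_pos: [0.5382, -0.1197, 0.2285]
eef_rot: [0.001, 0.634, 0.773, 0.0]
wrist_force: [-0.7, 0.4, -2.1]
opening: 0.253
t 22.35 pos [ 0.5382 -0.1197  0.2285] psi 11.32 q6 -36.2 open 0.253 F [-0.7  0.4 -2.1] tilt [ 0.0014 -0.0007]
 offset [ 0.0004 -0.0006  0.0275] spin 0.02
```

View pics/s10.png

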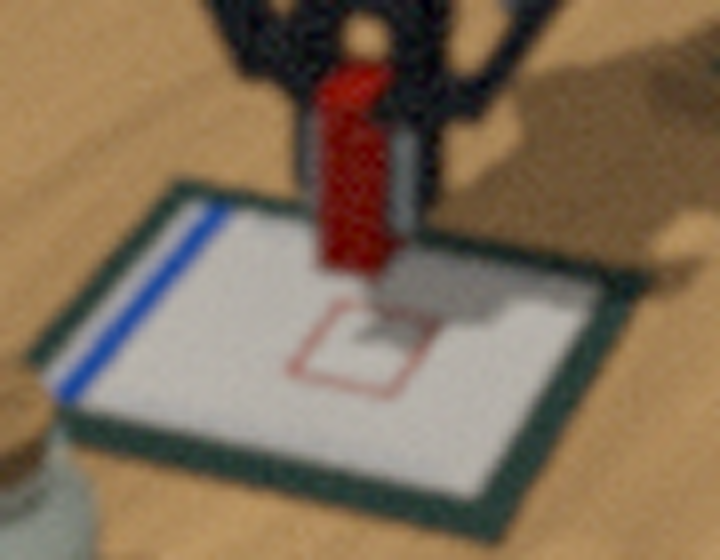

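View pics/s10o.png

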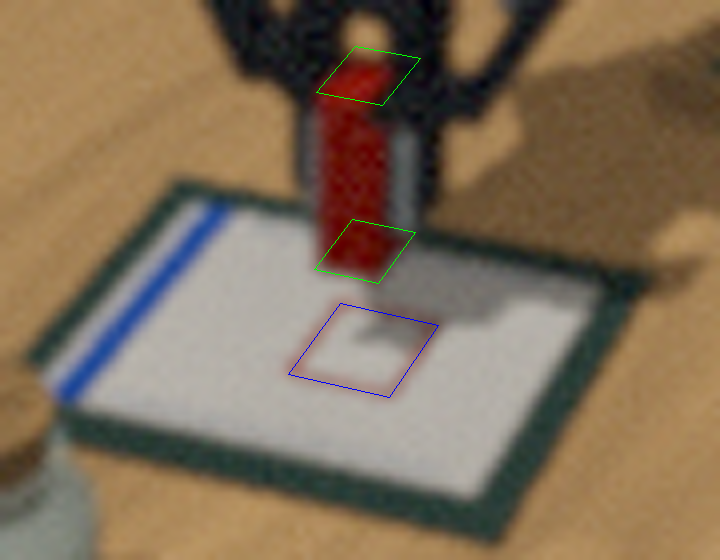

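View pics/t10.png

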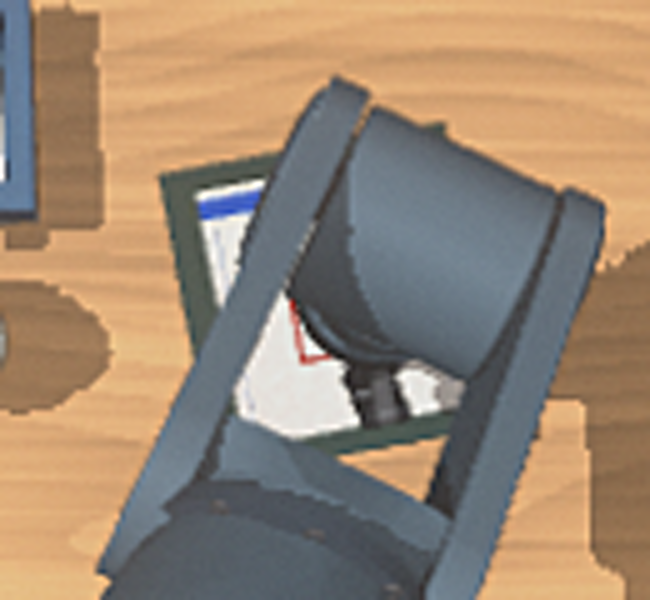

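```bash
python3 -m handwheel '[{"offset":[0,0,0.006],"spin":0,"grip":0.15},{"offset":[0,0,0.014],"spin":0,"grip":0.15},{"offset":[0,0,0.02],"spin":0,"grip":0.15},{"offset":[0,0,0.023],"spin":0,"grip":0.15},{"offset":[0,0,0.0245],"spin":0,"grip":0.15},{"offset":[0,0,0.0245],"spin":0,"grip":0.15},{"offset":[0,0,0.0245],"spin":0,"grip":0.15},{"offset":[0,0,0.0245],"spin":0,"grip":0.15}]'
cat > chk.py <<'E'
from h import *; import pickle,sys
np.set_printoptions(precision=4,suppress=True)
tag=sys.argv[1]; dx,dy=float(sys.argv[2]),float(sys.argv[3])
if len(sys.argv)>4: o,ss=pickle.load(open(f"c{tag}.pkl","rb"))
else:
    o=ctrl.get_obs(); ss=[cams.camera('side') for _ in range(4)]; pickle.dump((o,ss),open(f"c{tag}.pkl","wb"))
plan([.5376,-.1194,.201],11.3,o)
s=dict(ss[0]); s["color"]=np.mean([p["color"].astype(float) for p in ss],0).round().astype(np.uint8)
a,b=.011,.017; yaw=np.radians(11.3); c,sn=np.cos(yaw),np.sin(yaw)
bz=o["eef_pos"][2]-.187
def W(P,x,y): P=np.array(P); return np.c_[x+c*P[:,0]-sn*P[:,1],y+sn*P[:,0]+c*P[:,1],P[:,2]]
box=[(i*a+dx,j*b+dy,bz+k) for k in(0,.064) for i,j in((-1,-1),(-1,1),(1,1),(1,-1))]
fr=[(i*.0175,j*.0235,.004) for i,j in((-1,-1),(-1,1),(1,1),(1,-1))]
x0,y0,k=240,165,14
im=cv2.resize(s["color"][y0:y0+42,x0:x0+50,::-1],None,fx=k,fy=k,interpolation=cv2.INTER_CUBIC); raw=im.copy()
for L,col in ((W(box,*o["eef_pos"][:2]),(0,255,0)),(W(fr,.5376,-.1194),(255,0,0))):
    uv=((proj(s,L)-[x0,y0]+.5)*k).astype(int)
    for q in range(0,len(uv),4): cv2.polylines(im,[uv[q:q+4]],True,col,1)
cv2.imwrite(f"pics/c{tag}.png",im); cv2.imwrite(f"pics/r{tag}.png",raw)
E
python3 chk.py 1 0 0
```

```text
time_s: 23.45
eef_pos: [0.5379, -0.1195, 0.2034]
eef_rot: [0.0, 0.634, 0.773, 0.0]
wrist_force: [0.3, -0.2, -1.2]
opening: 0.251
t 23.45 pos [ 0.5379 -0.1195  0.2034] psi 11.32 q6 -36.2 open 0.251 F [ 0.3 -0.2 -1.2] tilt [ 0.0004 -0.0002]
 offset [ 0.0002 -0.0003  0.0024] spin 0.02
```

View pics/c1.png

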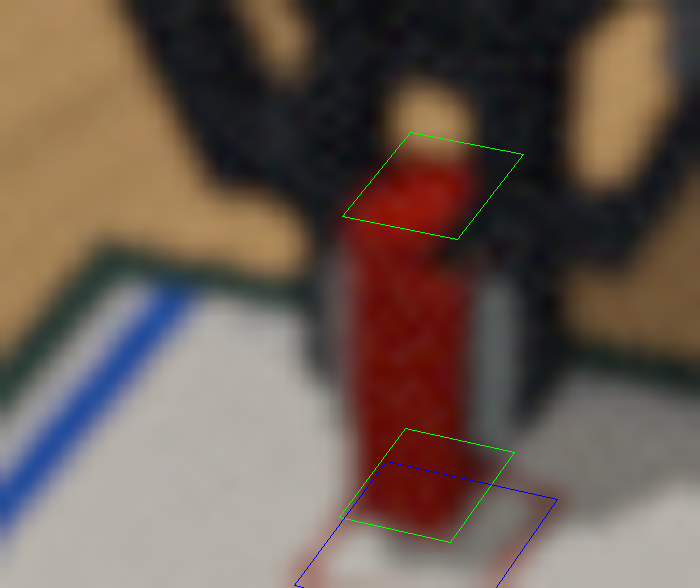

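View pics/r1.png

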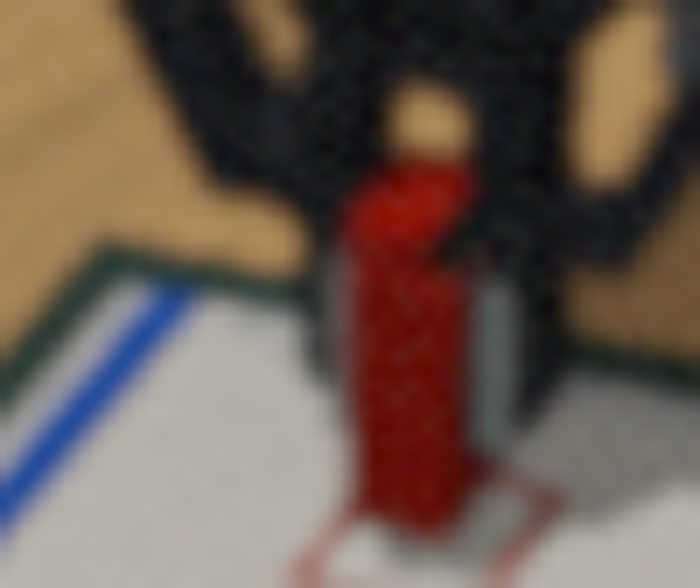

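```bash
cat > fit.py <<'E'
from h import *; import pickle,sys
from scipy.optimize import minimize
from scipy.ndimage import map_coordinates
np.set_printoptions(precision=4,suppress=True)
ps=pickle.load(open("p0.pkl","rb"))
def red(im): im=im.astype(float); return im[...,0]-.5*(im[...,1]+im[...,2])
def ffit(p,x0):
    rd=red(p["color"]); t=np.linspace(-1,1,60)
    P=np.concatenate([np.c_[np.full(60,s*.0175),t*.0235] for s in(-1,1)]+[np.c_[t*.0175,np.full(60,s*.0235)] for s in(-1,1)])
    def c(v):
        cs,sn=np.cos(v[2]),np.sin(v[2])
        uv=proj(p,np.c_[v[0]+cs*P[:,0]-sn*P[:,1],v[1]+sn*P[:,0]+cs*P[:,1],np.full(len(P),.004)])
        g=map_coordinates(rd,[uv[:,1],uv[:,0]],order=3,mode="nearest"); return -np.minimum(g,60).mean()
    r=minimize(c,x0,method="Nelder-Mead",options=dict(initial_simplex=np.array(x0)+np.array([[0,0,0],[.003,0,0],[0,.003,0],[0,0,.05]]),xatol=1e-5,fatol=1e-4)); return r.x,r.fun
if __name__=="__main__":
    o,s,t=pickle.load(open("p10.pkl","rb"))
    print("side frame",ffit(s,[.5376,-.1194,.197]))
    t5=cams.camera("top"); 
    o1,ss=pickle.load(open("c1.pkl","rb"))
    im=np.mean([p["color"].astype(float) for p in ss],0); rd=red(im)
    # rows: left/right edges at half max
    for v in range(187,205):
        row=rd[v,255:285]; m=row[np.argsort(row)[-4:]].mean(); h=m/2
        idx=np.nonzero(row>h)[0]; i,j=idx[0],idx[-1]
        L=255+i-(row[i]-h)/(row[i]-row[i-1]); Rr=255+j+(row[j]-h)/(row[j]-row[j+1])
        print(v,round(m),round(L,2),round(Rr,2))
    y=np.radians(11.3);c,sn=np.cos(y),np.sin(y);bz=o1["eef_pos"][2]-.187
    for i,j in((1,1),(-1,1)):
        P=[[o1["eef_pos"][0]+c*i*.011-sn*j*.017,o1["eef_pos"][1]+sn*i*.011+c*j*.017,bz+k] for k in(0,.02,.04,.064)]
        print(i,j,proj(ss[0],P).round(2).tolist())
    print("columns rd"); 
    for u in (267,269,271): print(u,rd[196:208,u].round())
E
python3 fit.py
```

```text
side frame (array([ 0.538 , -0.1206,  0.2166]), np.float64(-29.56702151452495))
187 90 264.55 272.72
188 90 264.58 272.67
189 88 264.5 272.64
190 89 264.54 272.5
191 93 264.63 272.41
192 89 264.62 272.47
193 88 264.67 272.42
194 90 264.78 272.47
195 90 264.9 272.48
196 89 265.07 272.52
197 91 265.11 272.85
198 90 265.1 273.62
199 90 265.1 273.5
200 87 264.85 272.74
201 83 264.4 272.39
202 60 263.2 272.19
203 34 261.45 278.34
204 33 260.4 278.0
1 1 [[263.74, 201.48], [263.81, 194.91], [263.89, 188.2], [263.98, 179.97]]
-1 1 [[271.69, 203.25], [271.84, 196.65], [271.99, 189.91], [272.19, 181.64]]
columns rd
267 [86. 94. 90. 89. 85. 71. 37. 13.  5.  8. 14. 26.]
269 [89. 92. 89. 93. 90. 84. 60. 29.  9.  7.  9. 19.]
271 [81. 86. 84. 86. 86. 80. 60. 37. 12.  5.  9. 16.]
```

Run:
```python
from fit import *
p=ps["side"]; rd=red(p["color"])
y=-.600;c,sn=np.cos(y),np.sin(y)
def C(i,j,z,x=.5225,yy=.358): return [x+c*i*.011-sn*j*.017,yy+sn*i*.011+c*j*.017,z]
zs=np.linspace(.021,.085,9)
E={(i,j):proj(p,[C(i,j,z) for z in zs]) for i in(1,-1) for j in(1,-1)}
for v in range(305,324,2):
    row=rd[v,105:155]; m=row[np.argsort(row)[-8:]].mean(); h=(m+8)/2
    idx=np.nonzero(row>h)[0]; i,j=idx[0],idx[-1]
    L=105+i-(row[i]-h)/(row[i]-row[i-1]); Rr=105+j+(row[j]-h)/(row[j]-row[j+1])
    q=[round(np.interp(v,e[::-1,1],e[::-1,0]),1) for e in E.values()]
    print(v,round(m),round(L,2),round(Rr,2),dict(zip(E,q)))
```

```text
305 75 104.7 138.3 {(1, 1): np.float64(118.7), (1, -1): np.float64(139.9), (-1, 1): np.float64(117.8), (-1, -1): np.float64(139.9)}
307 78 104.71 138.54 {(1, 1): np.float64(119.2), (1, -1): np.float64(140.3), (-1, 1): np.float64(118.2), (-1, -1): np.float64(140.3)}
309 76 104.74 139.27 {(1, 1): np.float64(119.7), (1, -1): np.float64(140.7), (-1, 1): np.float64(118.7), (-1, -1): np.float64(140.7)}
311 77 120.35 139.59 {(1, 1): np.float64(120.1), (1, -1): np.float64(141.1), (-1, 1): np.float64(119.2), (-1, -1): np.float64(141.1)}
313 74 120.67 139.9 {(1, 1): np.float64(120.6), (1, -1): np.float64(141.4), (-1, 1): np.float64(119.7), (-1, -1): np.float64(141.5)}
315 77 121.38 140.3 {(1, 1): np.float64(121.1), (1, -1): np.float64(141.4), (-1, 1): np.float64(120.2), (-1, -1): np.float64(141.9)}
317 77 121.76 140.73 {(1, 1): np.float64(121.6), (1, -1): np.float64(141.4), (-1, 1): np.float64(120.7), (-1, -1): np.float64(142.3)}
319 75 122.2 141.25 {(1, 1): np.float64(121.8), (1, -1): np.float64(141.4), (-1, 1): np.float64(121.1), (-1, -1): np.float64(142.7)}
321 73 122.61 137.65 {(1, 1): np.float64(121.8), (1, -1): np.float64(141.4), (-1, 1): np.float64(121.6), (-1, -1): np.float64(143.1)}
323 58 123.07 131.32 {(1, 1): np.float64(121.8), (1, -1): np.float64(141.4), (-1, 1): np.float64(122.1), (-1, -1): np.float64(143.2)}
```

```bash
python3 -m handwheel '[{"offset":[0,0,0.001],"spin":0,"grip":0.15},{"offset":[0,0,0.002],"spin":0,"grip":0.15},{"offset":[0,0,0.002],"spin":0,"grip":0.15},{"offset":[0,0,0.002],"spin":0,"grip":0.15},{"offset":[0,0,0.002],"spin":0,"grip":0.15},{"offset":[0,0,0.002],"spin":0,"grip":0.15}]'
python3 chk.py 2 0 0
python3 - <<'E'
from h import *
np.set_printoptions(precision=4,suppress=True)
s=cams.camera("side"); save(s,"s12.png",1.5); o=ctrl.get_obs(); e=o["eef_pos"]; bz=e[2]-.187
y=np.radians(11.3)
for t,z in (("seal",bz),("seal_notch",bz+.055),("frame",.004),("knife",.005),("knife_edge",.011)):
    for r in landmark_of(s,t)[:2]: print(t,np.round(r["uv"],1),round(r["confidence"],2),atz(s,r["uv"],z))
print("pred seal",proj(s,[e[0],e[1],bz]),"frame",proj(s,[.5376,-.1194,.004]),"notch",proj(s,[e[0]-.011*np.cos(y),e[1]-.011*np.sin(y),bz+.055]),e)
E
```

```text
time_s: 24.45
eef_pos: [0.5378, -0.1195, 0.2012]
eef_rot: [0.0, 0.634, 0.773, 0.0]
wrist_force: [-0.1, -0.5, -0.7]
opening: 0.252
t 24.45 pos [ 0.5378 -0.1195  0.2012] psi 11.32 q6 -36.2 open 0.252 F [-0.1 -0.5 -0.7] tilt [ 0.0001 -0.    ]
 offset [ 0.0002 -0.0002  0.0002] spin 0.02
seal [267.  199.7] 0.55 [ 0.5449 -0.1157  0.0142]
seal_notch [275.5 184.5] 0.82 [ 0.5194 -0.1142  0.0692]
frame [267.8 203.1] 0.78 [ 0.5427 -0.1164  0.004 ]
knife [339.1 175.1] 0.78 [ 0.4499 -0.3607  0.005 ]
knife_edge [317.2 166.2] 0.64 [ 0.524  -0.3653  0.011 ]
pred seal [[270.0705 199.8677]] frame [[270.0444 203.1832]] notch [[274.4969 182.4353]] [ 0.5378 -0.1195  0.2012]
```

View pics/r2.png

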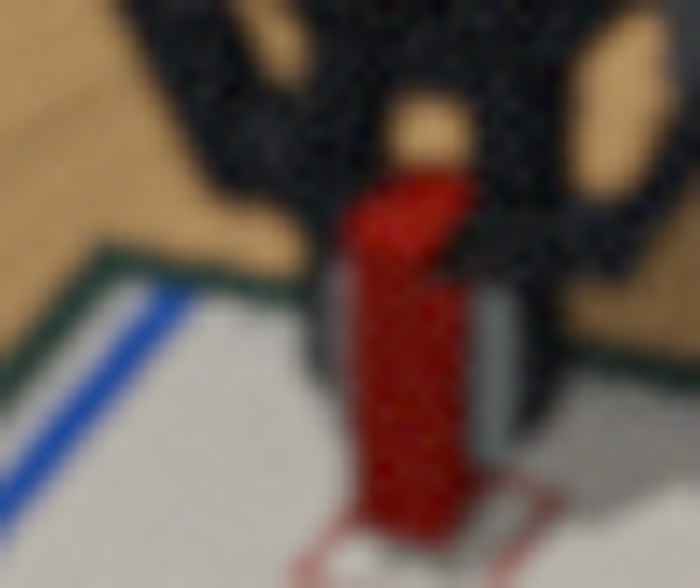

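View pics/s12.png

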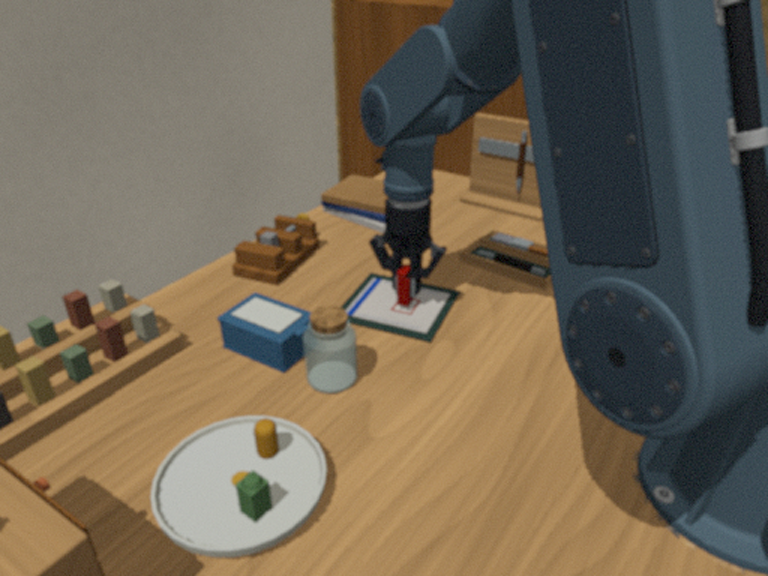

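```bash
python3 -c "
from h import *
plan([.5376,-.1194,.201],11.3)
print(np.abs(ctrl.get_obs()['dq']).max()); print(ctrl.hand_in())"
```

```text
t 24.95 pos [ 0.5378 -0.1195  0.2012] psi 11.32 q6 -36.2 open 0.253 F [ 0.4  1.3 -0.8] tilt [-0. -0.]
 offset [ 0.0001 -0.0002  0.0002] spin 0.02
0.0010901194840045164
the job is handed in; nothing more can be done
None
```

I handed the job in at about 25 s. The knife lies in the tray, and the arm is holding the red seal still over the printed frame.

**Knife:** It lies flat and lengthwise in the middle of the wide compartment, with its cutting edge away from the robot. It went down with less than 10 N of contact force. The last side picture still showed it lying there.

**Seal:** It was carried with its underside about 23 cm above the table, well over the box and jar. In the last picture the box, jar, green and amber seals stood where they began.

- **Height:** The foot is about 10 mm above the card, judged from the grasp height.
- **Position:** The tool is within 0.3 mm and 0.1° of the measured frame, tilt is about zero and the arm is still. The frame itself was measured by both cameras to within about 1 mm.
- **Notch:** It is on the side away from the blue band.
- **Grip:** The opening held steady at about 0.25, which matches the seal's 22 mm width.

**Checks that disagreed:**

- **Which end is the cutting edge:** Both cameras' networks put it at the same end before pickup, and later detections and the bevelled tip agreed. That direction measured 2.2 rad from the card's x, though the task says within 2 rad. I went with the images.
- **Seal position along y:** In the blurred side view the seal's edges look up to about 2 mm inside where I expected, and the same effect showed on the dish. Its centring along y is therefore only confirmed to about 2 mm.
- **Final network check on the seal:** It put the seal's centre about 7 mm and the frame's about 5 mm from my values. Relative to each other they were within about 2 mm.

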